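# Take a flush printing block out of its tilt-pocket case and lay it on the proofing press

### The job

Get the ring-pattern printing block ready to print: slide the clear cover above it all the way past its neighbour, press the block's end nearest the robot so that it tips and its far end rises out of the pocket, then take it by the raised end and lay it gently down flat, pattern up, inside the low steel frame on the press bed, either way round. Leave the three-bar block lying flat in its pocket and do not disturb the other things on the table.

Things in the scene. Friction and masses are not known exactly. Their poses are not given: they have to be found in the camera images.
- ring_block: The block to take: varnished wood printing block 90 x 44 x 18 mm (x, y, z), 50 to 100 g, with a dark 36 mm ring in 1 mm relief on top. Origin: centre of its underside; x along its length, z up through the pattern. It starts flush in one of the case's two pockets, its x along the case's x, under a clear cover; which pocket varies.
- bar_block: The other printing block, same size and wood, but with three dark bars across its top. It lies in the other pocket and must stay there. Same axes.
- case: Fixed wooden case 170 x 306 mm; origin: centre of its underside on the table, +x away from the robot (yaw within 0.2 rad), y along its length, z up. Top face at z 44 mm. Two equal pockets centred at x 0, y +86 and -86 mm. Aluminium track rails run along y at x -85 to -75 and 75 to 85 mm, tops at z 60 mm; the ends (y) are open above the top face.
- pocket_p (a point): Middle of the floor of the pocket at case y +86 mm, z 26 mm (18 mm below the case top); axes as the case. The pocket is 47 mm wide and reaches from x -50 to +46.5 mm. Its floor is level from x -3 mm to the far wall; from x -3 mm towards the robot it falls as a 30 degree ramp under the block.
- pocket_m (a point): The same for the pocket at case y -86 mm. A block pressed lightly (under 2 N) on its end nearest the robot, say 32 mm from its centre, rocks onto the ramp (that point sinks 17 mm) and STAYS so by itself, tilted 30 degrees, the top of its far end about 20 mm above the case: it can then be gripped across its 44 mm width.
- cover_hi (a joint): Travel of the clear 4 mm cover on the upper track (z 53 to 57 mm in the case frame), over the pocket at case y +86 mm. 0 = shut, sheet from case y -5 to +145 mm; it grows as the cover slides towards case -y over the other cover, to a stop at 0.118 m (fully open). Sliding friction about 1 N; it stays where it is left.
- cover_lo (a joint): Travel of the clear 4 mm cover on the lower track (z 47 to 51 mm in the case frame), over the pocket at case y -86 mm. 0 = shut, sheet from case y +5 to -145 mm; it grows as the cover slides towards case +y under the other cover, to a stop at 0.118 m (fully open). Friction as the other.
- cover_hi_pull (a point): Centre of the aluminium pull rib on the upper cover's outer (+y) edge: a bar 60 mm along case x, 10 mm thick along case y, 20 mm tall standing on the sheet (the point is 10 mm above the sheet). Axes as the case.
- cover_lo_pull (a point): The same rib on the lower cover's outer (-y) edge.
- press: Fixed small proofing press: grey bed 220 x 140 mm, 20 mm high, from 85 mm before to 135 mm behind its origin along its x (yaw within 0.35 rad); a roller bridge 95 mm high crosses it 80 to 130 mm behind the origin (+x). Origin on the table under the steel frame's centre.
- bed (a point): Centre of the bed surface inside the low steel frame, 20 mm above the table. Inside the frame: 104 mm along the press's x, 58 mm along its y; frame bars 6 mm wide, 4 mm tall. Axes as the press; the block goes here with its length along the press's x.
- ink_jar: Ink jar, 48 mm wide, 105 mm tall, standing between case and press.
- brush: Brush lying between case and press, about 0.2 m long along its x.
- matchbox: Matchbox 54 x 36 x 15 mm near the robot.
- tape_roll: Roll of paper tape, 68 mm wide, 24 mm tall, near the robot.
- recorder: Black pocket sound recorder 150 x 65 x 30 mm at the far side.
- scissors: Scissors lying at the far side, about 140 mm long.
- glue_bottle: Slim glue bottle, 34 mm wide, 115 mm tall, standing at the right.
- brayer: Hand ink roller lying at the left, about 165 mm long.

How it is judged:
By the outcome, as a careful person would: the job done as asked, in the order asked, and still so for the second after the job is handed in, with the robot touching nothing.
It also fails if it takes over 56 s, if anything falls off the work surface, if the arm or the gripper's body presses on something with over 40 N, if the wrist force passes 120 N, or if a joint passes its speed limit or range.

### The arm

A 6-joint arm with a two-finger parallel gripper is mounted at the origin on the work surface. World frame = base frame: x ahead of the robot, y to its left, z up, the work surface at z = 0. Lengths are in m, angles in rad, forces in N, time in s.
With the tool pointing down it reaches from about 0.4 to 0.925 m from the base axis. Payload 12.5 kg.
Tool frame: the origin (TCP) lies midway between the tips of the shut fingers; the grasp point (between the pads) lies 19 mm behind it; z points along the fingers, x is the direction in which the jaws open and shut, and the axes are right-handed (so a half turn about z gives the same grasp; the last joint's range is limited). The gripper opens to 95 mm and grips with 3 to 60 N. Pads are 20 mm wide; open, the fingers measure 119 mm over their backs; the gripper's body (75 mm by 180 mm) begins 59 mm behind the grasp point.
Start: joints at [1.045, 0.491, 1.559, -0, 1.092, -0.106], TCP at [0.255, 0.571, 0.187] pointing down, gripper open.
Joint ranges: [-3.1, 3.1], [-0.84, 2.19], [0.05, 2.79], [-1.13, 4.28], [0.06, 2.93], [-2.69, 2.69]. Speed limits (rad/s): [2.22, 2.22, 2.79, 3.14, 3.14, 3.14].

### API

Orientations are given as [roll, pitch, yaw] about the fixed x, y, z axes, in that order (R = Rz(yaw) Ry(pitch) Rx(roll)).
In Python, from workcell import manip, grab_frame, camera_params gives the robot as it stands. The module is installed in compiled form; this text tells all that it offers.
- The arm moves only by the tool step_arm, never from a script. Its argument "targets" is a list of rows, each an object with "slide": the shift along the tool's x, y, z in cm, a list of three; "twist": the turn about the tool's z in degrees; "claw": the finger opening in cm, from 0 to 9.51. In form: [{"slide": [x, y, z], "twist": twist, "claw": claw}, ...]. A call has exactly 10 rows; each row shifts and turns the pose as measured when the row begins, along the tool's axes as they then stand; what a row does not reach is not made up. A row lasts 1/12 s, in which the tool goes at most 41.7 mm and 7.16 degrees, less where a joint would pass 70% of its speed; a pose out of reach is approached as far as the arm can. A call with a gripper value outside its range is refused whole. The fingers move at their own pace and stop on an object; "force" is the grip in N (left out, the last holds). Time passes only in rows, so rows that do not move let the fingers close, or fill a call up. It gives the time, the measured TCP pose, the force and the opening at its end, in the units of the state.
- manip.sense(): the state, without advancing time (a new reading comes with each control period).
- grab_frame(name): name is "scene" or "side" or "wrist"; returns (picture, depth): 480x640x3 uint8, blue, green, red; 480x640 float32, m along the optical axis (not along the pixel's ray), 0 where there is no reading.
- camera_params(name): a dict with "fx", "fy", "cx", "cy" (pixels), "D" ([k1, k2, p1, p2, k3] as OpenCV has them; the pictures are not rectified), "origin" and "orientation" of the camera in the world; the wrist camera has in their place "hand_eye" (4x4, takes a point from camera to tool coordinates, whose origin is the TCP and whose axes are the tool frame's). Camera axes: x right, y down, z forward; pixel columns grow to the right and rows downward; lengths in m; the calibration is good to about 2 mm. A picture is of the moment at which its call begins: read the wrist's pose just before it. camera_params takes no time and is no camera call.
- manip.hand_in(): hands the job in, once; it reports no verdict.
The state is a dict: "time_s": time; "q": joint angles; "qd": joint speeds; "tau": joint torques, N m; "ee_pos": TCP position; "eef_rot": TCP orientation; "contact_force": force on the tool from outside, world axes, zero at the start; "moment": the same for the moment, N m; "grip_width": finger opening in m.
Only numpy, scipy, OpenCV 4.12 (cv2) and the standard library are available. Lean on these libraries where they do the work, as an engineer would, in place of code of your own. Each camera call takes 0.05 s, during which the arm holds its last target.

## Working session

There is one attempt and no reset: what is moved stays moved. The work goes in short steps, Python scripts to look and compute and a tool call to move; the robot and the scene stay as the last step left them, time stands still between calls to the robot, and variables do not carry over. Pictures are saved under pics/ and viewed, and the job is handed in when it is done.

Besides the shell and the picture viewer there is one more tool, called in YAML: its name, and indented under it one key for each argument. step_arm: Moves the arm, as the interface text tells. Its arguments: {"type":"object","properties":{"targets":{"type":"array"},"force":{"type":"number"}},"required":["targets"]}

```bash
mkdir -p pics
python3 - <<'E'
from workcell import manip, grab_frame, camera_params
import cv2,numpy as np
print(manip.sense())
for n in ["scene","side","wrist"]:
    p,d=grab_frame(n); cv2.imwrite(f"pics/{n}0.png",p); np.save(f"pics/{n}0.npy",d); print(n,camera_params(n))
E
```

```text
{'time_s': 0.0, 'q': array([ 1.04540849e+00,  4.91544907e-01,  1.55941886e+00,  2.77470003e-05,
        1.09169724e+00, -1.05602160e-01]), 'qd': array([ 0.00017199,  0.00038356,  0.00092699, -0.00042658,  0.00015772,
        0.00076014]), 'tau': array([ 1.06277184e-03, -6.12654448e+01, -2.58177334e+01,  6.91368990e-02,
        4.83355788e-02, -1.57911386e-04]), 'ee_pos': array([0.25457206, 0.57052335, 0.1863814 ]), 'eef_rot': array([-3.14145557e+00,  1.05981360e-03,  1.15099791e+00]), 'contact_force': array([ 0.37229224, -0.37803581, -0.67633958]), 'moment': array([-0.00323877, -0.00976121, -0.02060775]), 'grip_width': 0.09505574891332635}
scene {'fx': 512.0872896275723, 'fy': 512.0872896275723, 'cx': 315.4147529478349, 'cy': 239.1661776863837, 'D': array([-0.05181271,  0.        ,  0.        ,  0.        ,  0.        ]), 'origin': array([ 1.25688306, -0.32089388,  0.97286689]), 'orientation': array([-2.43140477, -0.00249439,  1.0778628 ])}
side {'fx': 612.7690532091799, 'fy': 612.7690532091799, 'cx': 325.9547055193737, 'cy': 236.15853638859514, 'D': array([-0.03067839,  0.        ,  0.        ,  0.        ,  0.        ]), 'origin': array([-0.01804554, -1.1691304 ,  1.01129161]), 'orientation': array([-2.17368878, -0.01549584, -0.44534449])}
wrist {'fx': 381.83796108796867, 'fy': 381.83796108796867, 'cx': 314.82155267761476, 'cy': 240.5363086361504, 'D': array([-0.08062522,  0.        ,  0.        ,  0.        ,  0.        ]), 'hand_eye': array([[ 9.99999874e-01, -4.91573278e-04, -1.00846711e-04,
        -1.65475532e-04],
       [ 5.01139202e-04,  9.67890738e-01,  2.51370777e-01,
        -6.98901838e-02],
       [-2.59585592e-05, -2.51370796e-01,  9.67890863e-01,
        -1.98209130e-01],
       [ 0.00000000e+00,  0.00000000e+00,  0.00000000e+00,
         1.00000000e+00]])}
```

View pics/scene0.png

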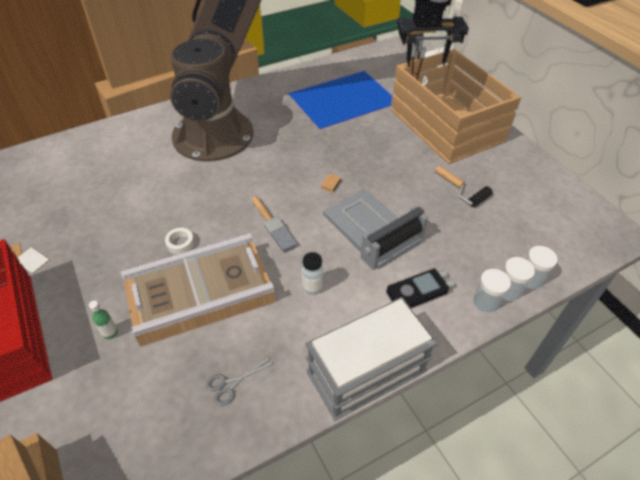

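View pics/side0.png

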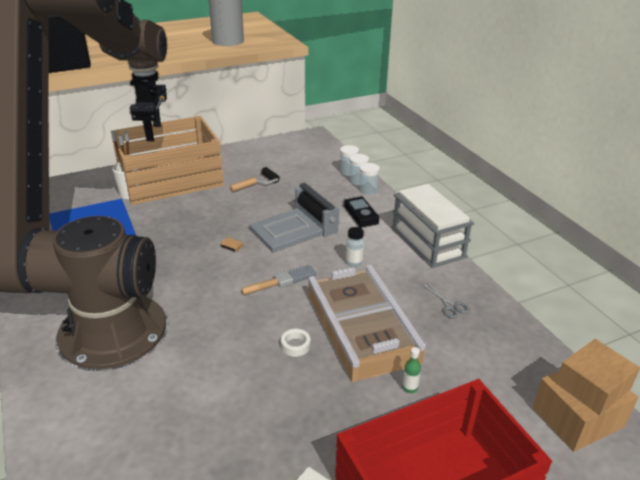

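View pics/wrist0.png

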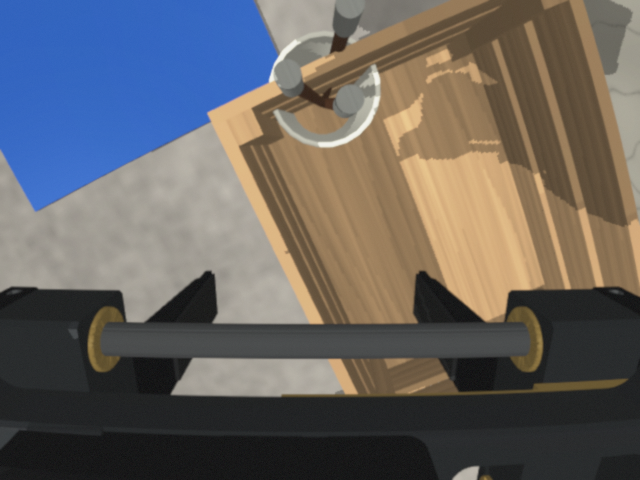

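```bash
cat > h.py <<'E'
import numpy as np, cv2
from scipy.spatial.transform import Rotation as R
from workcell import manip, grab_frame, camera_params
def camT(n,st=None):
    p=camera_params(n); T=np.eye(4)
    if n=="wrist":
        T[:3,:3]=R.from_euler('xyz',st['eef_rot']).as_matrix();T[:3,3]=st['ee_pos'];T=T@p['hand_eye']
    else:
        T[:3,:3]=R.from_euler('xyz',p['orientation']).as_matrix();T[:3,3]=p['origin']
    K=np.array([[p['fx'],0,p['cx']],[0,p['fy'],p['cy']],[0,0,1]])
    return T,K,p['D']
def cloud(n,d,st=None):
    T,K,D=camT(n,st); v,u=np.mgrid[:480,:640]
    pts=np.stack([u.ravel(),v.ravel()],1).astype(float)[:,None]
    xy=cv2.undistortPoints(pts,K,D)[:,0]; z=d.ravel()
    P=np.c_[xy*z[:,None],z]; P=P@T[:3,:3].T+T[:3,3]; P[z==0]=np.nan
    return P.reshape(480,640,3)
def pix2plane(n,uv,z,st=None):
    T,K,D=camT(n,st)
    xy=cv2.undistortPoints(np.array(uv,float).reshape(-1,1,2),K,D)[:,0]
    r=np.c_[xy,np.ones(len(xy))]@T[:3,:3].T; s=(z-T[2,3])/r[:,2]
    return T[:3,3]+r*s[:,None]
def proj(n,P,st=None):
    T,K,D=camT(n,st); Ti=np.linalg.inv(T); Q=np.asarray(P,float)@Ti[:3,:3].T+Ti[:3,3]
    return cv2.projectPoints(Q,np.zeros(3),np.zeros(3),K,D)[0][:,0]
def T2(x,y,yaw):
    return np.array([[np.cos(yaw),-np.sin(yaw),0,x],[np.sin(yaw),np.cos(yaw),0,y],[0,0,1,0],[0,0,0,1.]])
def app(T,P): P=np.asarray(P,float); return P@T[:3,:3].T+T[:3,3]
E
python3 - <<'E'
from h import *
for n in ["scene","side"]:
    d=np.load(f"pics/{n}0.npy");P=cloud(n,d)
    m=(P[...,0]>.3)&(P[...,0]<1)&(P[...,1]>-.45)&(P[...,1]<.45)
    for lo,hi in [(.055,.065),(.016,.024)]:
        mm=m&(P[...,2]>lo)&(P[...,2]<hi)
        img=np.zeros((480,640),np.uint8);img[mm]=255
        cv2.imwrite(f"pics/m_{n}_{int(lo*1000)}.png",img)
    # heightmap top-down 1.5mm
    H=np.zeros((600,480),np.float32)
    q=P[m]; ix=((1-q[:,0])/.0015).astype(int); iy=((.45-q[:,1])/.0015).astype(int)
    ok=(ix>=0)&(ix<480)&(iy>=0)&(iy<600)
    C=cv2.imread(f"pics/{n}0.png"); 
    O=np.zeros((480,600,3),np.uint8); O[ix[ok],iy[ok]]=cv2.applyColorMap(np.clip(q[:,2]*255/.1,0,255).astype(np.uint8),cv2.COLORMAP_JET)[:,0][ok]
    cv2.imwrite(f"pics/top_{n}.png",O)
    print(np.nanmedian(P[m][:,2]))
a=cv2.imread("pics/scene0.png")[220:350,100:360];b=cv2.imread("pics/side0.png")[180:400,220:440]
cv2.imwrite("pics/z1.png",cv2.resize(a,None,fx=3,fy=3,interpolation=cv2.INTER_CUBIC)[:600,:800])
cv2.imwrite("pics/z2.png",cv2.resize(b,None,fx=2.7,fy=2.7,interpolation=cv2.INTER_CUBIC)[:600,:800])
E
```

```text
0.00017101525173923715
0.0036229592279397593
```

View pics/top_scene.png

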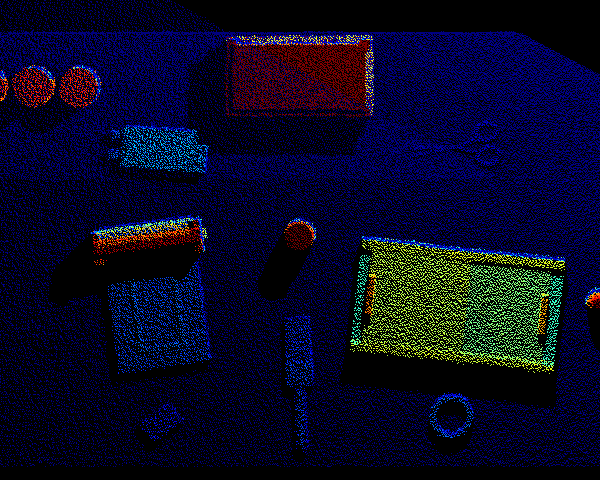

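View pics/top_side.png

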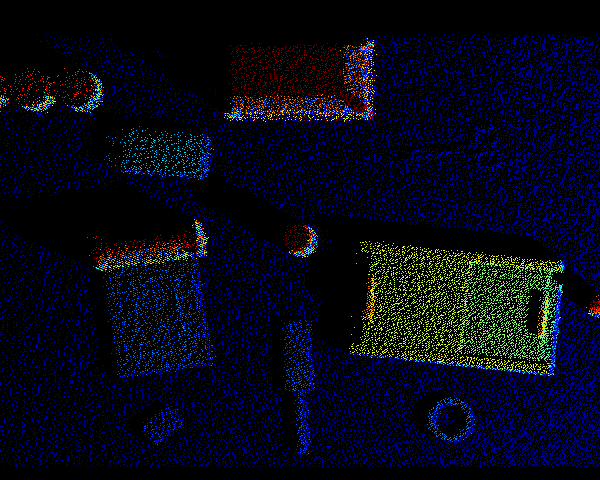

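View pics/z1.png

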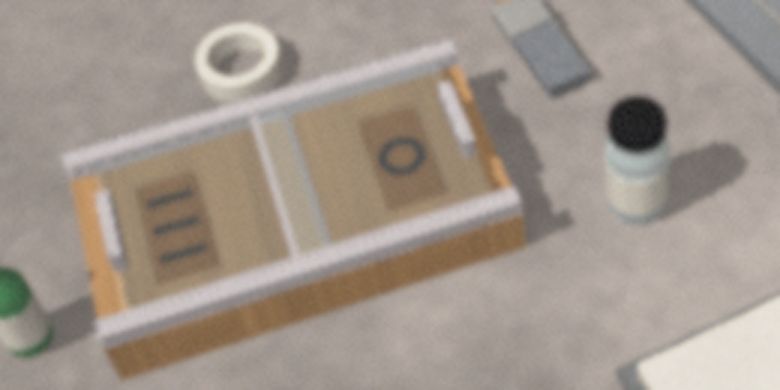

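View pics/z2.png

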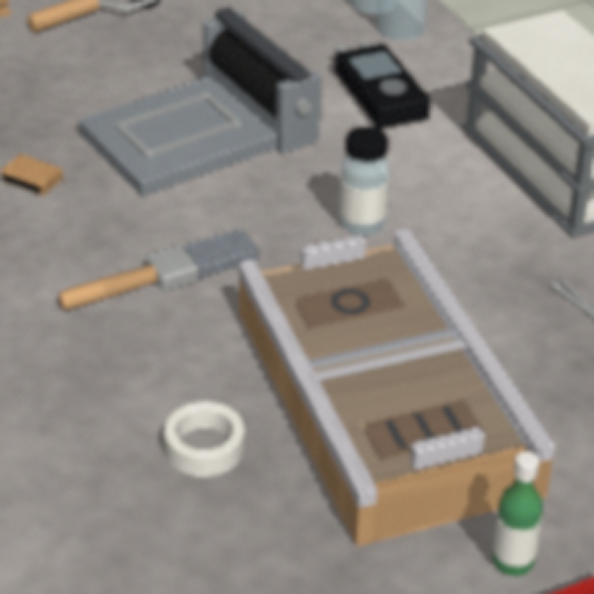

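Run:
```python
from h import *
sc=np.array([[63,157],[450,42],[102,335],[520,200]])/3+[100,220]
print(pix2plane("scene",sc,.06)[:,:2])
sd=np.array([[243,268],[360,497],[400,233],[550,447]])/2.7+[220,180]
print(pix2plane("side",sd,.06)[:,:2])
print("ring",pix2plane("scene",[[234,271.7]],.045),pix2plane("side",[[349.6,291.1]],.045))
# depth-based: case footprint from points z 40-90mm in area
Q=[]
for n in ["scene","side"]:
    P=cloud(n,np.load(f"pics/{n}0.npy"))
    m=(P[...,0]>.4)&(P[...,0]<.72)&(P[...,1]>-.42)&(P[...,1]<-.06)&(P[...,2]>.035)&(P[...,2]<.09)
    q=P[m].astype(np.float32); r=cv2.minAreaRect(q[:,:2]); print(n,r)
    Q.append(q)
    m=(P[...,0]>.5)&(P[...,0]<.75)&(P[...,1]>.13)&(P[...,1]<.31)&(P[...,2]>.012)&(P[...,2]<.030)
    q=P[m].astype(np.float32); print("press",cv2.minAreaRect(q[:,:2]))
```

```text
[[ 0.44748453 -0.37807794]
 [ 0.47907917 -0.07668286]
 [ 0.61144952 -0.3932857 ]
 [ 0.64348799 -0.09287669]]
[[ 0.47316308 -0.08228851]
 [ 0.43860818 -0.38048619]
 [ 0.63054789 -0.0953897 ]
 [ 0.60386287 -0.39631246]]
ring [[ 0.55382631 -0.150217    0.045     ]] [[ 0.55051937 -0.14800345  0.045     ]]Traceback (most recent call last):
  File "<stdin>", line 12, in <module>
cv2.error: OpenCV(4.12.0) /io/opencv/modules/imgproc/src/convhull.cpp:143: error: (-215:Assertion failed) total >= 0 && (depth == CV_32F || depth == CV_32S) in function 'convexHull'
```

Run:
```python
from h import *
for n in ["scene","side"]:
    P=cloud(n,np.load(f"pics/{n}0.npy"))
    for nm,b in dict(case=(.4,.72,-.42,-.06,.035,.09),press=(.4,.85,.1,.33,.012,.03),bridge=(.4,.85,.1,.33,.05,.12),jar=(.55,.72,-.04,.05,.03,.2)).items():
        m=(P[...,0]>b[0])&(P[...,0]<b[1])&(P[...,1]>b[2])&(P[...,1]<b[3])&(P[...,2]>b[4])&(P[...,2]<b[5])
        q=np.ascontiguousarray(P[m][:,:2]).astype(np.float32); print(n,nm,cv2.minAreaRect(q),np.percentile(P[m][:,2],[5,50,95,99]).round(4))
    C=cv2.imread(f"pics/{n}0.png")
    a=C[180:270,310:440] if n=="scene" else C[170:270,235:365]
    cv2.imwrite(f"pics/p_{n}.png",cv2.resize(a,None,fx=6,fy=6,interpolation=cv2.INTER_CUBIC)[:600,:800])
```

```text
scene case ((0.5430089831352234, -0.2364952117204666), (0.30749446153640747, 0.17575296759605408), 83.656982421875) [0.0422 0.0542 0.0611 0.0738]
scene press ((0.6457915902137756, 0.2241784632205963), (0.4097764790058136, 0.17663456499576569), 0.8579772710800171) [0.0153 0.0199 0.0293 0.0298]
scene bridge ((0.7358647584915161, 0.2060217559337616), (0.24813571572303772, 0.2276083528995514), 5.1466193199157715) [0.0546 0.0752 0.0961 0.1147]
scene jar ((0.64825040102005, -0.00022361427545547485), (0.045116595923900604, 0.04778626561164856), 63.2890739440918) [0.0369 0.0821 0.1058 0.1072]
side case ((0.5380170345306396, -0.23418691754341125), (0.314177006483078, 0.17465803027153015), 84.04572296142578) [0.0441 0.0561 0.0646 0.0755]
side press ((0.6418594717979431, 0.21543118357658386), (0.2290978878736496, 0.4147866666316986), 89.94728088378906) [0.0149 0.0218 0.0281 0.0297]
side bridge ((0.7266672849655151, 0.20865774154663086), (0.2566189467906952, 0.22851116955280304), 3.4606282711029053) [0.0538 0.0755 0.0989 0.113 ]
side jar ((0.639143705368042, -0.000509016215801239), (0.05064846947789192, 0.04828175529837608), 82.14049530029297) [0.0356 0.0771 0.1077 0.1088]
```

View pics/p_scene.png

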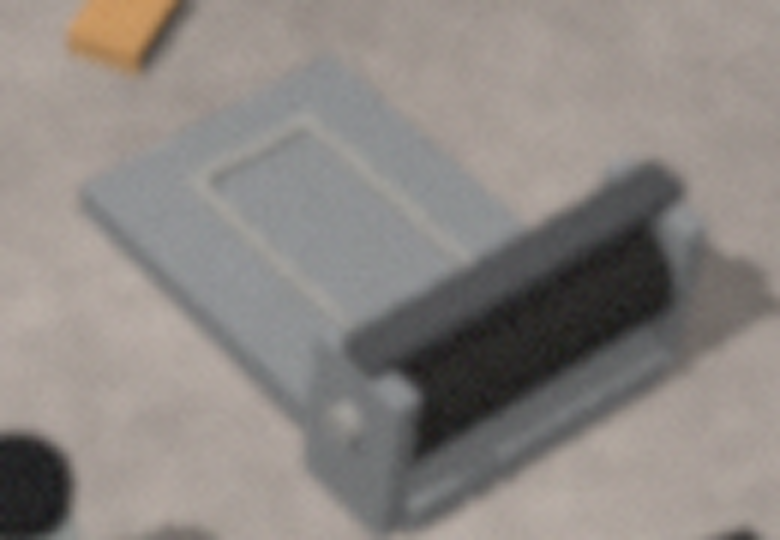

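View pics/p_side.png

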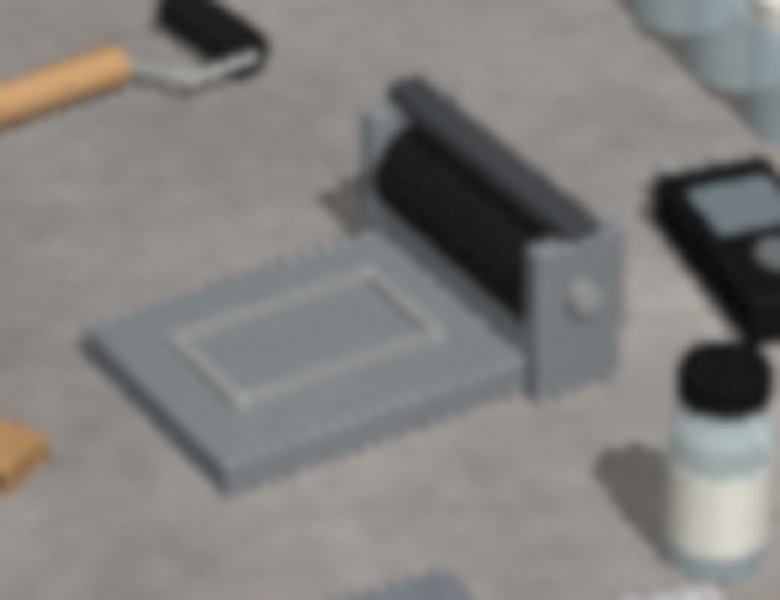

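Run:
```python
from h import *
sd=np.array([[174,335],[244,402],[441,336],[374,270]])/6+[235,170]
p=pix2plane("side",sd,.024)[:,:2];print(p,p.mean(0)); 
for i in range(4):
    d=p[(i+1)%4]-p[i]; print(np.hypot(*d),np.degrees(np.arctan2(d[1],d[0])))
sc=np.array([[195,180],[308,120]])/6+[310,180]
p=pix2plane("scene",sc,.024)[:,:2];print(p)
d=np.array([[82,205],[228,492]])/6+[235,170];
```

```text
[[0.47220199 0.24040276]
 [0.48198755 0.17338523]
 [0.58976828 0.18663967]
 [0.5836549  0.25448379]] [0.53190318 0.21372786]
0.06772818338983042 -81.69266611348195
0.10859265670940353 7.01080266326631
0.06811900311089568 95.1489693536737
0.1123388915968025 -172.7993662336667
[[0.48494689 0.17549193]
 [0.47675959 0.23733909]]
```

```bash
cat > plan.py <<'E'
from h import *
def plan(p1,yaw1,n,st=None,p0=None,yaw0=None):
    st=st or manip.sense(); p=np.array(st['ee_pos'] if p0 is None else p0); 
    Rm=R.from_euler('xyz',st['eef_rot']).as_matrix(); 
    yaw=np.arctan2(Rm[1,0],Rm[0,0]) if yaw0 is None else yaw0
    dy=(yaw1-yaw)/n; d=(np.array(p1)-p)/n
    print("pos",p.round(4),"yaw",round(yaw,4),"rot",st['eef_rot'].round(4),"F",st['contact_force'].round(2),"w",round(st['grip_width'],4),"t",round(st['time_s'],2))
    for i in range(n):
        x=[np.cos(yaw),np.sin(yaw),0];y=[np.sin(yaw),-np.cos(yaw),0]
        print(np.round([d@x*100,d@y*100,-d[2]*100],2),round(-np.degrees(dy),2)); yaw+=dy
E
python3 -c "
from plan import *
plan([.50,.21,.30],1.62,12)"
```

```text
pos [0.2546 0.5706 0.1865] yaw 1.151 rot [-3.1415e+00  9.0000e-04  1.1510e+00] F [-0.19 -0.56 -0.43] w 0.0952 t 0.15
[-1.91  3.09 -0.95] -2.24
[-2.03  3.01 -0.95] -2.24
[-2.15  2.93 -0.95] -2.24
[-2.26  2.85 -0.95] -2.24
[-2.37  2.76 -0.95] -2.24
[-2.47  2.66 -0.95] -2.24
[-2.58  2.56 -0.95] -2.24
[-2.67  2.46 -0.95] -2.24
[-2.77  2.35 -0.95] -2.24
[-2.86  2.24 -0.95] -2.24
[-2.94  2.13 -0.95] -2.24
[-3.03  2.01 -0.95] -2.24
```

step_arm:
  targets:
    - {"slide": [-0.5, 0.8, -3.5], "twist": -2.3, "claw": 0}
    - {"slide": [-2.0, 3.0, -1.5], "twist": -2.3, "claw": 0}
    - {"slide": [-2.1, 2.95, -1], "twist": -2.3, "claw": 0}
    - {"slide": [-2.2, 2.85, -1], "twist": -2.3, "claw": 0}
    - {"slide": [-2.4, 2.75, -1], "twist": -2.3, "claw": 0}
    - {"slide": [-2.5, 2.7, -1], "twist": -2.3, "claw": 0}
    - {"slide": [-2.6, 2.6, -1], "twist": -2.3, "claw": 0}
    - {"slide": [-2.7, 2.5, -0.7], "twist": -2.3, "claw": 0}
    - {"slide": [-2.8, 2.4, -0.5], "twist": -2.3, "claw": 0}
    - {"slide": [-2.9, 2.2, -0.3], "twist": -2.3, "claw": 0}
  force: 20

```text
time_s: 0.98
ee_pos: [0.4518, 0.2866, 0.3036]
eef_rot: [-3.138, 0.006, 1.58]
contact_force: [0.5, -0.3, -1.2]
grip_width: 0.0338
```

```bash
python3 -c "
from plan import *
plan([.50,.20,.30],1.62,6)"
```

```text
pos [0.4518 0.2866 0.3036] yaw 1.5804 rot [-3.138   0.006   1.5804] F [ 0.52 -0.29 -1.22] w 0.0338 t 0.98
[-1.45  0.79  0.06] -0.38
[-1.46  0.78  0.06] -0.38
[-1.46  0.77  0.06] -0.38
[-1.47  0.76  0.06] -0.38
[-1.47  0.75  0.06] -0.38
[-1.48  0.74  0.06] -0.38
```

step_arm:
  targets:
    - {"slide": [-1.7, 0.8, 0], "twist": -0.5, "claw": 0}
    - {"slide": [-1.7, 0.8, 0], "twist": -0.5, "claw": 0}
    - {"slide": [-1.7, 0.8, 0], "twist": -0.5, "claw": 0}
    - {"slide": [-1.4, 0.8, 0], "twist": -0.5, "claw": 0}
    - {"slide": [-1.2, 0.5, 0], "twist": -0.5, "claw": 0}
    - {"slide": [-0.6, 0.3, 0], "twist": 0, "claw": 0}
    - {"slide": [-0.3, 0, 0], "twist": 0, "claw": 0}
    - {"slide": [0, 0, 0], "twist": 0, "claw": 0}
    - {"slide": [0, 0, 0], "twist": 0, "claw": 0}
    - {"slide": [0, 0, 0], "twist": 0, "claw": 0}

```text
time_s: 1.82
ee_pos: [0.4988, 0.1915, 0.3038]
eef_rot: [-3.137, 0.007, 1.62]
contact_force: [-0.4, 0.2, -0.0]
grip_width: 0.0004
```

Run:
```python
from plan import *
import pickle
st=manip.sense(); p,d=grab_frame("wrist"); cv2.imwrite("pics/w1.png",p); pickle.dump((st,p,d),open("w1.pkl","wb"))
plan([.50,-.20,.30],1.46,11,st)
```

```text
pos [0.4988 0.1915 0.3038] yaw 1.6202 rot [-3.1368  0.0066  1.6202] F [-0.43  0.16 -0.05] w 0.0004 t 1.82
[-3.56 -0.17  0.03] 0.83
[-3.56 -0.11  0.03] 0.83
[-3.56 -0.06  0.03] 0.83
[-3.56 -0.01  0.03] 0.83
[-3.56  0.04  0.03] 0.83
[-3.56  0.09  0.03] 0.83
[-3.56  0.15  0.03] 0.83
[-3.55  0.2   0.03] 0.83
[-3.55  0.25  0.03] 0.83
[-3.55  0.3   0.03] 0.83
[-3.54  0.35  0.03] 0.83
```

View pics/w1.png

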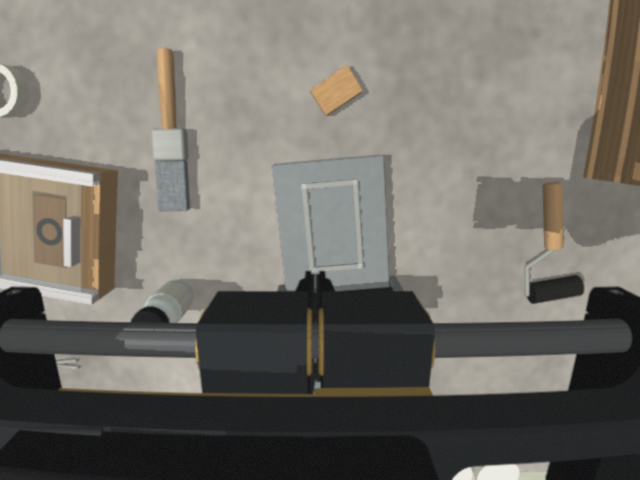

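Run:
```python
import cv2
a=cv2.imread("pics/w1.png")[145:295,260:410]
cv2.imwrite("pics/w1z.png",cv2.resize(a,None,fx=4,fy=4,interpolation=cv2.INTER_CUBIC))
```

```text
(no output)
```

View pics/w1z.png

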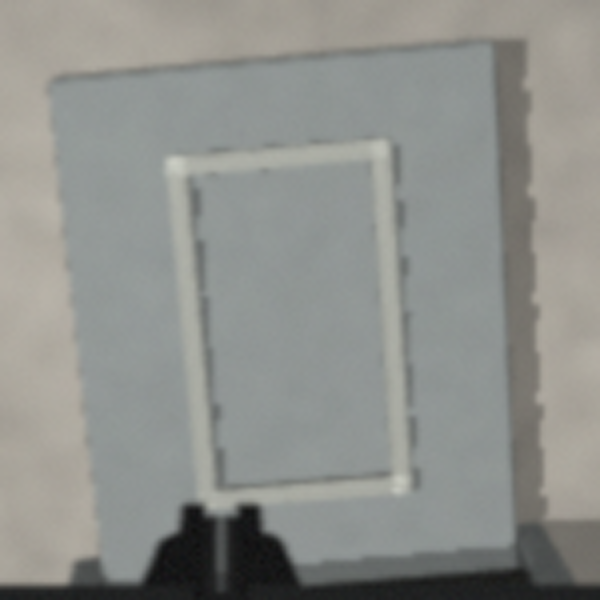

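step_arm:
  targets:
    - {"slide": [-3.7, -0.15, 0], "twist": 0.9, "claw": 0}
    - {"slide": [-3.7, -0.1, 0], "twist": 0.9, "claw": 0}
    - {"slide": [-3.7, -0.05, 0], "twist": 0.9, "claw": 0}
    - {"slide": [-3.7, 0, 0], "twist": 0.9, "claw": 0}
    - {"slide": [-3.7, 0.05, 0], "twist": 0.9, "claw": 0}
    - {"slide": [-3.7, 0.1, 0], "twist": 0.9, "claw": 0}
    - {"slide": [-3.7, 0.15, 0], "twist": 0.9, "claw": 0}
    - {"slide": [-3.5, 0.2, 0], "twist": 0.9, "claw": 0}
    - {"slide": [-1.2, 0.1, 0], "twist": 0.9, "claw": 0}
    - {"slide": [0, 0, 0], "twist": 0, "claw": 0}

```text
time_s: 2.7
ee_pos: [0.4993, -0.12, 0.3058]
eef_rot: [-3.139, 0.006, 1.485]
contact_force: [0.9, 0.7, -1.0]
grip_width: 0.0005
```

Run:
```python
from plan import *
import pickle
st=manip.sense(); p,d=grab_frame("wrist"); cv2.imwrite("pics/w2.png",p); pickle.dump((st,p,d),open("w2.pkl","wb"))
print(st['ee_pos'],st['eef_rot'],np.abs(st['qd']).max())
```

```text
[ 0.499253   -0.12001479  0.30576709] [-3.1393821   0.00631719  1.4854464 ] 0.010768249165099629
```

View pics/w2.png

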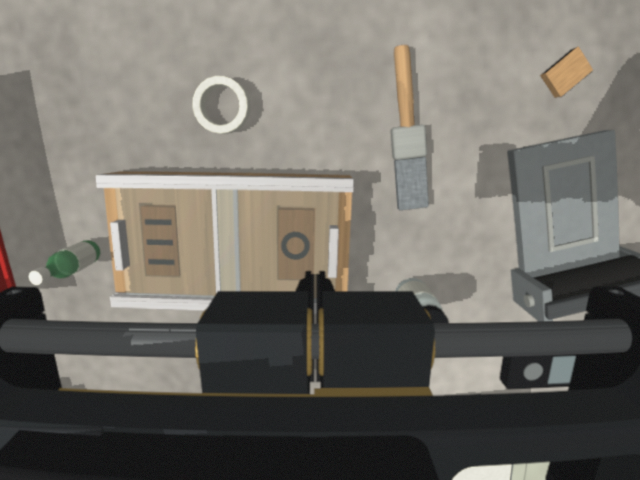

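Run:
```python
from h import *
import pickle
a=cv2.imread("pics/w2.png")[160:320,85:370]
cv2.imwrite("pics/w2z.png",cv2.resize(a,None,fx=2.8,fy=2.8,interpolation=cv2.INTER_CUBIC))
st,p,d=pickle.load(open("w1.pkl","rb"))
f=np.array([[167,157],[391,140],[411,490],[201,506]])/4+[260,145]
q=pix2plane("wrist",f,.024,st)[:,:2];print(q,q.mean(0))
for i in range(4):
    e=q[(i+1)%4]-q[i]; print(np.hypot(*e),np.degrees(np.arctan2(e[1],e[0])))
P=cloud("wrist",d,st); print(P[215,330],P[160,300])
```

```text
[[0.48004307 0.17203524]
 [0.47124242 0.24146161]
 [0.58505488 0.25673011]
 [0.59409237 0.18791107]] [0.53260819 0.2145345 ]
0.06998194775420757 97.22441686875332
0.11483206470701607 7.640885607017671
0.06940991578730518 -82.51858590636274
0.11514896601364766 -172.07526789523888
[0.51776065 0.2096411  0.02095186] [0.45135122 0.16764393 0.00058507]
```

View pics/w2z.png

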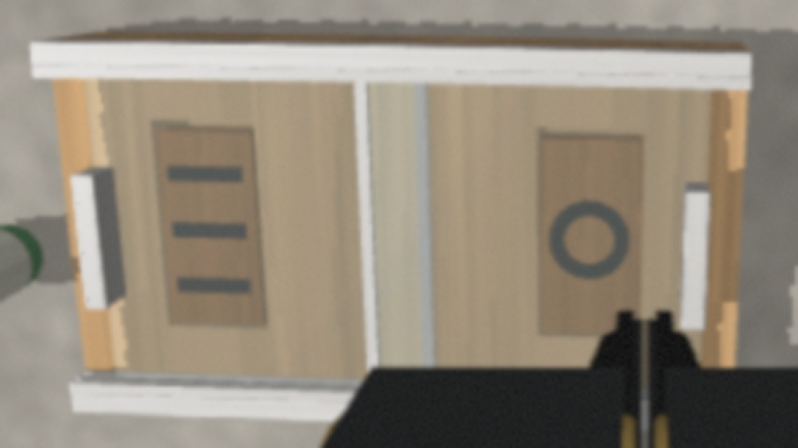

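Run:
```python
from h import *
import pickle
from scipy.optimize import least_squares
st,p,d=pickle.load(open("w2.pkl","rb"))
uv=np.array([[31,43],[750,50],[31,77],[750,88],[72,411],[686,190],[709,191],[704,330],[681,329],[73,175],[95,172],[106,307],[85,309]])/2.8+[85,160]
M=np.array([[-85,-153,60],[-85,153,60],[-75,-153,60],[-75,153,60],[85,-153,60],
 [-30,135,77],[-30,145,77],[30,145,77],[30,135,77],[-30,-145,71],[-30,-135,71],[30,-135,71],[30,-145,71]])/1000
f=lambda v:(proj("wrist",app(T2(*v),M),st)-uv).ravel()
r=least_squares(f,[.543,-.236,-.105],loss='soft_l1');print(r.x);print(f(r.x).reshape(-1,2).round(1))
T=T2(*r.x)
ring=pix2plane("wrist",np.array([[589,240]])/2.8+[85,160],.045,st)
print("ring in case",app(np.linalg.inv(T),ring))
blk=np.array([[540,134],[642,136],[641,333],[539,333]])/2.8+[85,160]
print("blk in case",app(np.linalg.inv(T),pix2plane("wrist",blk,.044,st)).round(4))
P=cloud("wrist",d,st); print("rib top",P[245,333], P[232,334])
print("push start",app(T,[0,.170,.064]),"press",app(T,[-.032,.086,.05]),"grasp",app(T,[.025,.086,.0475]))
```

```text
[ 0.54243371 -0.2363943  -0.10617948]
[[-1.  -0.2]
 [ 0.4  1. ]
 [-0.2 -3.9]
 [-0.  -3.9]
 [ 0.1  0.6]
 [ 6.8  0.3]
 [ 7.3  0.2]
 [ 7.  -0.1]
 [ 6.8  0.1]
 [-9.8 -0.1]
 [-9.7  1.2]
 [-8.1  0.8]
 [-8.3 -0.2]]
ring in case [[0.00057893 0.08598182 0.045     ]]
blk in case [[-0.0465  0.0642  0.044 ]
 [-0.0466  0.1086  0.044 ]
 [ 0.0443  0.11    0.044 ]
 [ 0.0454  0.0634  0.044 ]]
rib top [ 0.54619116 -0.10478713  0.07785959] [ 0.53072873 -0.10252166  0.07857747]
push start [ 0.56045032 -0.06735169  0.064     ] press [ 0.51972821 -0.14748726  0.05      ] grasp [ 0.5764072  -0.15352813  0.0475    ]
```

```bash
python3 -c "
from plan import *
T=T2(.5424,-.2364,-.1062)
plan(app(T,[0,.172,.064]),1.4646,9)"
```

```text
pos [ 0.4993 -0.119   0.3057] yaw 1.4867 rot [-3.1393  0.0061  1.4867] F [ 0.21 -0.38 -0.28] w 0.0003 t 2.75
[0.65 0.63 2.69] 0.14
[0.65 0.63 2.69] 0.14
[0.65 0.63 2.69] 0.14
[0.66 0.62 2.69] 0.14
[0.66 0.62 2.69] 0.14
[0.66 0.62 2.69] 0.14
[0.66 0.62 2.69] 0.14
[0.66 0.62 2.69] 0.14
[0.66 0.62 2.69] 0.14
```

step_arm:
  targets:
    - {"slide": [1.5, 1.5, 2.0], "twist": 0.3, "claw": 0}
    - {"slide": [1.5, 1.4, 2.7], "twist": 0.3, "claw": 0}
    - {"slide": [1.4, 1.4, 2.7], "twist": 0.3, "claw": 0}
    - {"slide": [1.4, 1.3, 2.8], "twist": 0.3, "claw": 0}
    - {"slide": [0, 0, 2.8], "twist": 0, "claw": 0}
    - {"slide": [0, 0, 2.8], "twist": 0, "claw": 0}
    - {"slide": [0, 0, 2.7], "twist": 0, "claw": 0}
    - {"slide": [0, 0, 2.5], "twist": 0, "claw": 0}
    - {"slide": [0, 0, 2.0], "twist": 0, "claw": 0}
    - {"slide": [0, 0, 0.8], "twist": 0, "claw": 0}

```text
time_s: 3.58
ee_pos: [0.5653, -0.0451, 0.0619]
eef_rot: [3.134, 0.005, 1.483]
contact_force: [-0.1, 0.5, -0.1]
grip_width: 0.0005
```

```bash
python3 -c "
from plan import *
T=T2(.5424,-.2364,-.1062)
print(app(np.linalg.inv(T),manip.sense()['ee_pos']))
plan(app(T,[0,.172,.064]),1.4646,1)
plan(app(T,[0,.031,.064]),1.4646,1)"
```

```text
[0.00249315 0.19268666 0.06186615]
pos [ 0.5653 -0.0451  0.0619] yaw 1.4834 rot [3.1339 0.005  1.4834] F [-0.13  0.46 -0.08] w 0.0005 t 3.58
[-2.06 -0.29 -0.21] 1.08
pos [ 0.5653 -0.0451  0.0619] yaw 1.4834 rot [3.1339 0.005  1.4834] F [-0.13  0.46 -0.08] w 0.0005 t 3.58
[-16.16  -0.55  -0.21] 1.08
```

step_arm:
  targets:
    - {"slide": [-1.4, -0.25, -0.2], "twist": 1.0, "claw": 0}
    - {"slide": [-1.4, 0, 0], "twist": 0, "claw": 0}
    - {"slide": [-1.4, 0, 0], "twist": 0, "claw": 0}
    - {"slide": [-1.4, 0, 0], "twist": 0, "claw": 0}
    - {"slide": [-1.4, 0, 0], "twist": 0, "claw": 0}
    - {"slide": [-1.4, 0, 0], "twist": 0, "claw": 0}
    - {"slide": [-1.4, 0, 0], "twist": 0, "claw": 0}
    - {"slide": [-1.4, 0, 0], "twist": 0, "claw": 0}
    - {"slide": [-1.2, 0, 0], "twist": 0, "claw": 0}
    - {"slide": [-1.0, 0, 0], "twist": 0, "claw": 0}

```text
time_s: 4.42
ee_pos: [0.5514, -0.1849, 0.0752]
eef_rot: [3.122, 0.008, 1.472]
contact_force: [0.5, -0.7, 0.7]
grip_width: 0.0004
```

```bash
python3 -c "
from plan import *
T=T2(.5424,-.2364,-.1062)
print(app(np.linalg.inv(T),manip.sense()['ee_pos']))
plan(app(T,[0,.031,.064]),1.4646,1)"
```

```text
[0.00345538 0.05211842 0.0752449 ]
pos [ 0.5514 -0.1849  0.0752] yaw 1.4724 rot [3.1219 0.0082 1.4724] F [ 0.48 -0.73  0.71] w 0.0004 t 4.42
[-2.11 -0.36  1.12] 0.44
```

Run:
```python
from h import *
p,d=grab_frame("scene"); np.save("s1.npy",d)
cv2.imwrite("pics/s1.png",cv2.resize(p[210:350,100:300],None,fx=4,fy=4,interpolation=cv2.INTER_CUBIC))
```

```text
(no output)
```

View pics/s1.png

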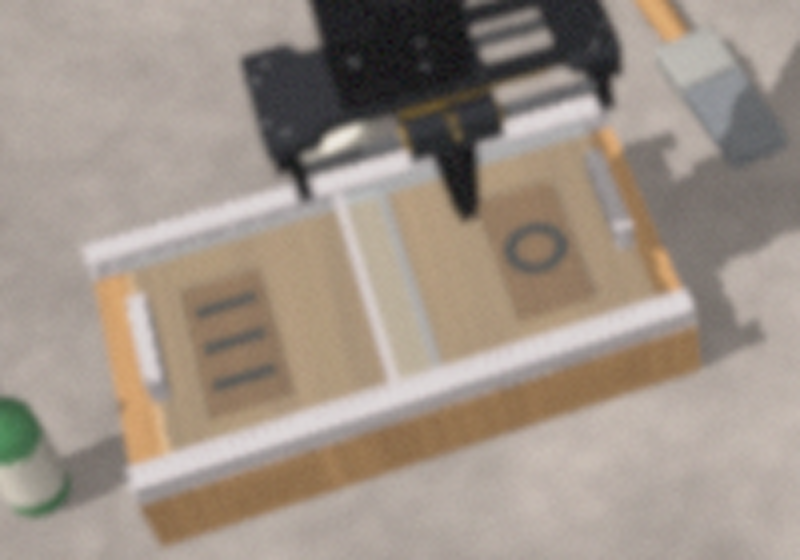

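step_arm:
  targets:
    - {"slide": [0, -0.3, -1.5], "twist": 0.4, "claw": 0}
    - {"slide": [1.5, 0, -0.5], "twist": 0, "claw": 0}
    - {"slide": [2.5, 0, 0], "twist": 0, "claw": 0}
    - {"slide": [2.5, 0, 0], "twist": 0, "claw": 0}
    - {"slide": [2.5, 0, 0], "twist": 0, "claw": 0}
    - {"slide": [2.2, 0, 0], "twist": 0, "claw": 0}
    - {"slide": [1.0, 0, 0], "twist": 0, "claw": 0}
    - {"slide": [0, 0, 0], "twist": 0, "claw": 0}
    - {"slide": [0, 0, 0], "twist": 0, "claw": 0}
    - {"slide": [0, 0, 0], "twist": 0, "claw": 0}

```text
time_s: 5.3
ee_pos: [0.5624, -0.0636, 0.0994]
eef_rot: [3.115, 0.01, 1.46]
contact_force: [1.0, -0.1, -0.4]
grip_width: 0.0003
```

```bash
cat > cs.py <<'E'
from plan import *
import sys
C=T2(.5424,-.2364,-.1062); Pr=T2(.5326,.2145,.132)
def cs(t,yaw=1.4646,F=C):
    print("frame pos",app(np.linalg.inv(F),manip.sense()['ee_pos']).round(4)); plan(app(F,t),yaw,1)
if __name__=="__main__": cs([float(a)/1000 for a in sys.argv[1:4]])
E
python3 cs.py 0 168 64
```

```text
frame pos [0.0016 0.1739 0.0994]
pos [ 0.5624 -0.0636  0.0994] yaw 1.4601 rot [3.1151 0.0096 1.4601] F [ 0.97 -0.14 -0.36] w 0.0003 t 5.3
[-0.59 -0.16  3.54] -0.26
```

step_arm:
  targets:
    - {"slide": [-0.3, -0.1, 1.0], "twist": 0, "claw": 0}
    - {"slide": [-0.3, -0.1, 1.0], "twist": 0, "claw": 0}
    - {"slide": [0, 0, 1.0], "twist": 0, "claw": 0}
    - {"slide": [0, 0, 0.5], "twist": 0, "claw": 0}
    - {"slide": [0, 0, 0], "twist": 0, "claw": 0}
    - {"slide": [0, 0, 0], "twist": 0, "claw": 0}
    - {"slide": [0, 0, 0], "twist": 0, "claw": 0}
    - {"slide": [0, 0, 0], "twist": 0, "claw": 0}
    - {"slide": [0, 0, 0], "twist": 0, "claw": 0}
    - {"slide": [0, 0, 0], "twist": 0, "claw": 0}

```text
time_s: 6.13
ee_pos: [0.5597, -0.0749, 0.0595]
eef_rot: [3.117, 0.01, 1.455]
contact_force: [-0.7, 0.1, 0.2]
grip_width: 0.0004
```

```bash
python3 cs.py 0 168 62
```

```text
frame pos [1.000e-04 1.625e-01 5.950e-02]
pos [ 0.5597 -0.0749  0.0595] yaw 1.4551 rot [3.117  0.0097 1.4551] F [-0.69  0.09  0.2 ] w 0.0004 t 6.13
[ 0.55 -0.02 -0.25] -0.54
```

step_arm:
  targets:
    - {"slide": [-0.5, 0, -0.3], "twist": -0.5, "claw": 0}
    - {"slide": [-1.0, 0, 0.05], "twist": 0, "claw": 0}
    - {"slide": [-1.0, 0, 0.08], "twist": 0, "claw": 0}
    - {"slide": [-1.0, 0, 0.08], "twist": 0, "claw": 0}
    - {"slide": [-1.0, 0, 0.08], "twist": 0, "claw": 0}
    - {"slide": [-0.5, 0, 0.08], "twist": 0, "claw": 0}
    - {"slide": [0, 0, 0], "twist": 0, "claw": 0}
    - {"slide": [0, 0, 0], "twist": 0, "claw": 0}
    - {"slide": [0, 0, 0], "twist": 0, "claw": 0}
    - {"slide": [0, 0, 0], "twist": 0, "claw": 0}

```text
time_s: 6.97
ee_pos: [0.5539, -0.1314, 0.0601]
eef_rot: [3.115, 0.01, 1.463]
contact_force: [0.3, -0.3, -1.6]
grip_width: 0.0004
```

```bash
python3 cs.py 0 31 64
```

```text
frame pos [0.0004 0.1056 0.0601]
pos [ 0.5539 -0.1314  0.0601] yaw 1.4632 rot [3.1153 0.0103 1.4632] F [ 0.29 -0.28 -1.63] w 0.0004 t 6.97
[-7.46 -0.02 -0.39] -0.08
```

step_arm:
  targets:
    - {"slide": [-0.8, 0, -0.2], "twist": 0, "claw": 0}
    - {"slide": [-0.9, 0, 0.0], "twist": 0, "claw": 0}
    - {"slide": [-0.9, 0, 0.05], "twist": 0, "claw": 0}
    - {"slide": [-0.9, 0, 0.05], "twist": 0, "claw": 0}
    - {"slide": [-0.9, 0, 0.06], "twist": 0, "claw": 0}
    - {"slide": [-0.9, 0, 0.06], "twist": 0, "claw": 0}
    - {"slide": [-0.7, 0, 0.06], "twist": 0, "claw": 0}
    - {"slide": [-0.4, 0, 0], "twist": 0, "claw": 0}
    - {"slide": [-0.3, 0, 0], "twist": 0, "claw": 0}
    - {"slide": [0, 0, 0], "twist": 0, "claw": 0}

```text
time_s: 7.8
ee_pos: [0.546, -0.2054, 0.0599]
eef_rot: [3.115, 0.01, 1.464]
contact_force: [-0.2, -0.1, 0.4]
grip_width: 0.0
```

```bash
python3 cs.py 0 31 64
python3 - <<'E'
from h import *
p,d=grab_frame("scene"); np.save("s2.npy",d)
cv2.imwrite("pics/s2.png",cv2.resize(p[210:350,100:300],None,fx=4,fy=4,interpolation=cv2.INTER_CUBIC))
E
```

```text
frame pos [0.0003 0.0312 0.0599]
pos [ 0.546  -0.2054  0.0599] yaw 1.4636 rot [3.1152 0.0104 1.4636] F [-0.15 -0.09  0.41] w 0.0 t 7.8
[-0.02 -0.03 -0.41] -0.06
```

View pics/s2.png

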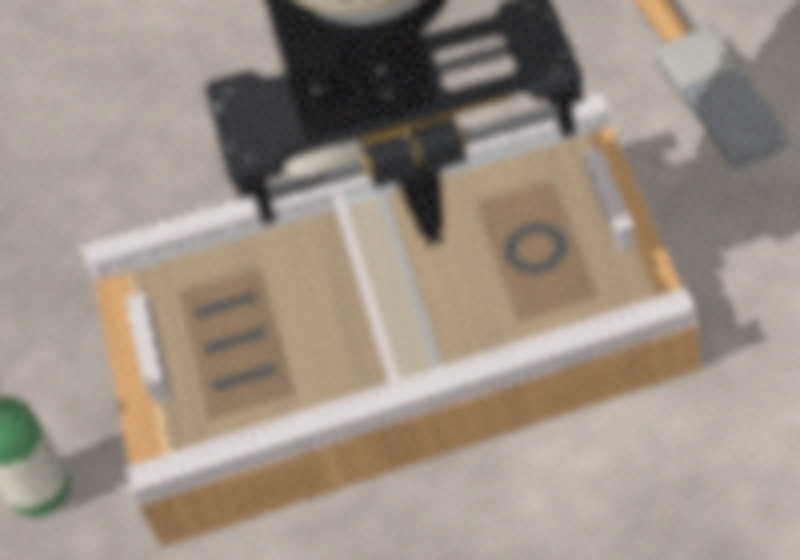

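Run:
```python
from cs import *
st=manip.sense()
print(st['ee_pos'])
print("tcp px in crop",(proj("scene",[st['ee_pos']])-[100,210])*4)
for z in (.06,.08,.1,.12): print(z,app(np.linalg.inv(C),pix2plane("scene",np.array([[433,240]])/4+[100,210],z)))
P=cloud("scene",np.load("s2.npy"))
print([app(np.linalg.inv(C),P[int(210+v/4),int(100+u/4)]).round(4) for u,v in [(433,236),(430,225),(425,210),(610,190),(620,220)]])
P=cloud("scene",np.load("pics/scene0.npy"))
print([app(np.linalg.inv(C),P[int(210+v/4),int(100+u/4)]).round(4) for u,v in [(600,160),(610,190),(620,220),(650,300)]])
```

```text
[ 0.5460216  -0.20509965  0.0599115 ]
tcp px in crop [[435.93170499 257.80911503]]
0.06 [[-0.01238934  0.03310998  0.06      ]]
0.08 [[0.00364374 0.03220311 0.08      ]]
0.1 [[0.01967682 0.03129625 0.1       ]]
0.12 [[0.0357099  0.03038939 0.12      ]]
[array([0.0112, 0.0318, 0.0929]), array([0.0095, 0.0314, 0.1017]), array([0.0095, 0.0315, 0.1156]), array([-0.0007,  0.1333,  0.0732]), array([0.0244, 0.1324, 0.0743])]
[array([-0.0205,  0.135 ,  0.075 ]), array([0.0022, 0.1327, 0.0769]), array([0.023 , 0.1327, 0.0725]), array([0.0698, 0.1324, 0.0571])]
```

Run:
```python
from cs import *
import pickle
st=manip.sense(); p,d=grab_frame("wrist"); cv2.imwrite("pics/w3.png",p); pickle.dump((st,p,d),open("w3.pkl","wb"))
p,d2=grab_frame("side"); cv2.imwrite("pics/sd3.png",cv2.resize(p[150:390,200:460],None,fx=2.4,fy=2.4,interpolation=cv2.INTER_CUBIC))
print(st)
P=cloud("wrist",d,st); Q=app(np.linalg.inv(C),P.reshape(-1,3)).reshape(480,640,3)
for v,u in [(100,150),(100,320),(150,250),(200,400),(60,320),(200,150)]: print(v,u,Q[v,u].round(4))
print("tcp px side",(proj("side",[st['ee_pos']])-[200,150])*2.4)
```

```text
{'time_s': 7.85, 'q': array([-4.72384603e-01,  5.78191546e-01,  1.80801594e+00, -4.64384099e-04,
        7.27130485e-01, -1.93600888e+00]), 'qd': array([ 1.33384767e-02, -3.16070844e-03,  5.75646707e-03,  1.73550207e-03,
       -7.70590905e-06,  6.86366440e-03]), 'tau': array([-1.73995290e-01, -5.98816144e+01, -1.88663650e+01, -4.02903452e-02,
       -1.00810232e-02, -6.10203668e-02]), 'ee_pos': array([ 0.5460216 , -0.20509965,  0.0599115 ]), 'eef_rot': array([3.11531425, 0.0103873 , 1.46383036]), 'contact_force': array([-0.80316233,  0.22909362, -0.1350656 ]), 'moment': array([0.02368394, 0.05740158, 0.01060476]), 'grip_width': 0.0005145231394899142}
100 150 [-0.0959 -0.0762  0.0008]
100 320 [-0.0943  0.0339  0.0002]
150 250 [-0.0657 -0.002   0.0571]
200 400 [-0.0399  0.0761  0.0574]
60 320 [-1.184e-01  3.390e-02  1.000e-04]
200 150 [-0.0392 -0.0597  0.0522]
tcp px side [[382.01985651 361.81594758]]
```

View pics/w3.png

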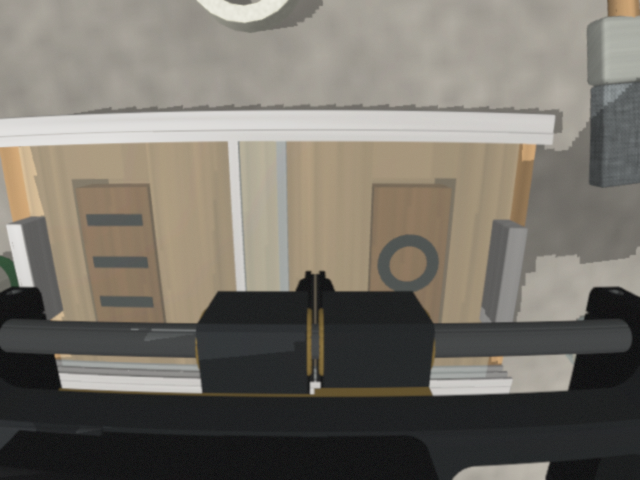

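View pics/sd3.png

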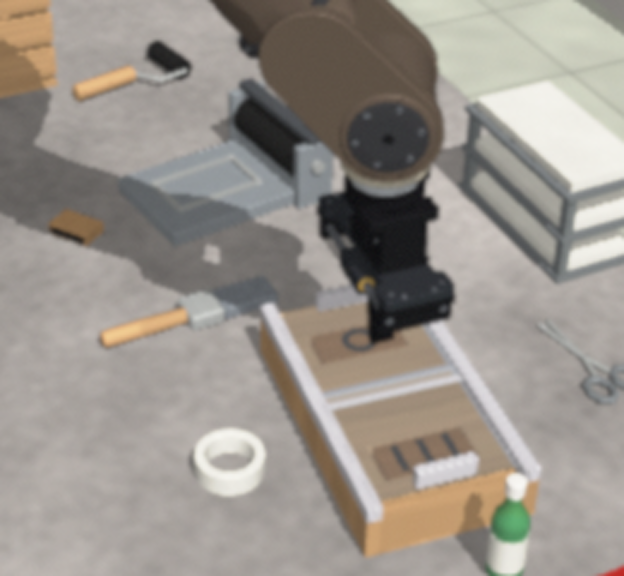

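```bash
python3 - <<'E'
from cs import *
import pickle
for f in ("w1","w3"):
    st,p,d=pickle.load(open(f+".pkl","rb"))
    print(f,proj("wrist",[st['ee_pos']],st))
    Rm=R.from_euler('xyz',st['eef_rot']).as_matrix()
    P=cloud("wrist",d,st)
    for v in range(264,300,4):
        print(v,[((P[v,u]-st['ee_pos'])@Rm).round(4).tolist() for u in (308,321)])
E
python3 - <<'E'
import cv2
a=cv2.imread("pics/w3.png")[250:330,260:380]
cv2.imwrite("pics/w3z.png",cv2.resize(a,None,fx=6,fy=6,interpolation=cv2.INTER_CUBIC))
E
```

```text
w1 [[315.47653821 273.13398571]]
264 [[-0.0094, 0.0868, 0.2821], [0.0078, 0.0871, 0.2829]]
268 [[-0.0095, 0.0926, 0.2829], [0.0077, 0.0911, 0.2782]]
272 [[-0.0035, -0.011, -0.0296], [0.0025, -0.0114, -0.0307]]
276 [[-0.0034, -0.0113, -0.0359], [0.0024, -0.0111, -0.0354]]
280 [[-0.0034, -0.0108, -0.0397], [0.0024, -0.011, -0.0403]]
284 [[-0.0033, -0.0113, -0.0458], [0.0023, -0.011, -0.0452]]
288 [[-0.0032, -0.0113, -0.0505], [0.0022, -0.0113, -0.0505]]
292 [[-0.0031, -0.0112, -0.0544], [0.0021, -0.0112, -0.0545]]
296 [[-0.003, -0.0115, -0.0593], [0.0021, -0.011, -0.0583]]
w3 [[315.47653821 273.13398571]]
264 [[-0.0041, -0.0049, 0.0011], [0.003, -0.0046, 0.0021]]
268 [[-0.0041, -0.0025, 0.0013], [0.0031, -0.002, 0.0029]]
272 [[-0.0035, -0.0114, -0.0307], [0.0025, -0.0111, -0.03]]
276 [[-0.0034, -0.0113, -0.0358], [0.0024, -0.0115, -0.0364]]
280 [[-0.0033, -0.0113, -0.041], [0.0023, -0.0116, -0.0418]]
284 [[-0.0033, -0.0112, -0.0456], [0.0023, -0.0114, -0.0462]]
288 [[-0.0032, -0.011, -0.0497], [0.0022, -0.0112, -0.0503]]
292 [[-0.0031, -0.0116, -0.0556], [0.0022, -0.0109, -0.0539]]
296 [[-0.003, -0.0114, -0.0591], [0.0021, -0.0108, -0.0578]]
```

View pics/w3z.png

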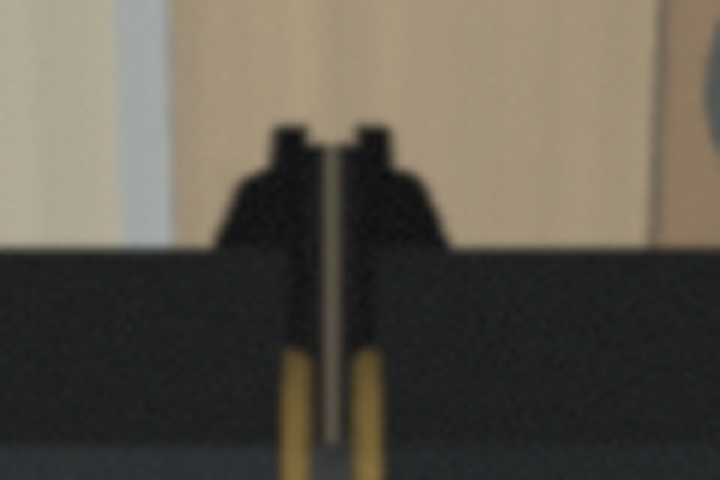

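Run:
```python
from cs import *
import pickle
st,p,d=pickle.load(open("w3.pkl","rb"))
Rm=R.from_euler('xyz',st['eef_rot']).as_matrix();P=cloud("wrist",d,st)
for v,u in [(300,250),(320,250),(345,250),(380,250),(340,500),(300,20),(320,310),(380,310),(420,300)]: print(v,u,((P[v,u]-st['ee_pos'])@Rm).round(4))
s=dict(ee_pos=np.array([0.25457206, 0.57052335, 0.1863814 ]),eef_rot=np.array([-3.14145557e+00,  1.05981360e-03,  1.15099791e+00]))
d=np.load("pics/wrist0.npy");Rm=R.from_euler('xyz',s['eef_rot']).as_matrix();P=cloud("wrist",d,s)
for v,u in [(271,209),(274,209),(280,212),(280,205),(300,195),(271,421),(276,421),(285,430),(310,160)]: print(v,u,((P[v,u]-s['ee_pos'])@Rm).round(4))
```

```text
300 250 [-0.0152 -0.0348 -0.1171]
320 250 [-0.0136 -0.0346 -0.1269]
345 250 [-0.0134 -0.0303 -0.1295]
380 250 [-0.0137 -0.0227 -0.1304]
340 500 [ 0.0407 -0.0279 -0.1239]
300 20 [-0.0754 -0.0323 -0.1132]
320 310 [-0.0014 -0.0324 -0.1225]
380 310 [-0.002   0.0099 -0.0835]
420 300 [-0.0028 -0.0255 -0.1455]
271 209 [-0.0498 -0.0116 -0.0301]
274 209 [-0.0491 -0.0111 -0.0329]
280 212 [-0.0479 -0.0083 -0.0332]
280 205 [-0.0493 -0.0105 -0.0392]
300 195 [-0.0476 -0.0098 -0.0597]
271 421 [ 0.0496 -0.0113 -0.0293]
276 421 [ 0.0487 -0.0101 -0.0328]
285 430 [ 0.0485 -0.0113 -0.0475]
310 160 [-0.0565 -0.0114 -0.0728]
```

step_arm:
  targets:
    - {"slide": [0, 0, -1.0], "twist": 0, "claw": 0}
    - {"slide": [1.5, 0, -0.3], "twist": 0, "claw": 0}
    - {"slide": [2.3, 0, 0], "twist": 0, "claw": 0}
    - {"slide": [2.5, 0, 0], "twist": 0, "claw": 0}
    - {"slide": [2.5, 0, 0], "twist": 0, "claw": 0}
    - {"slide": [2.3, 0, 0], "twist": 0, "claw": 0}
    - {"slide": [1.0, 0, 0], "twist": 0, "claw": 0}
    - {"slide": [0, 0, 0.8], "twist": 0, "claw": 0}
    - {"slide": [0, 0, 0.8], "twist": 0, "claw": 0}
    - {"slide": [0, 0, 0], "twist": 0, "claw": 0}

```text
time_s: 8.78
ee_pos: [0.561, -0.0783, 0.0611]
eef_rot: [3.11, 0.011, 1.468]
contact_force: [-0.2, 0.8, -0.7]
grip_width: 0.0008
```

```bash
python3 cs.py 0 162 36
```

```text
frame pos [0.0017 0.1592 0.0611]
pos [ 0.561  -0.0783  0.0611] yaw 1.4676 rot [3.1099 0.0114 1.4676] F [-0.21  0.84 -0.7 ] w 0.0008 t 8.78
[ 0.28 -0.17  2.51] 0.17
```

step_arm:
  targets:
    - {"slide": [0.2, -0.15, 0.7], "twist": 0, "claw": 0}
    - {"slide": [0, 0, 0.8], "twist": 0, "claw": 0}
    - {"slide": [0, 0, 0.6], "twist": 0, "claw": 0}
    - {"slide": [0, 0, 0], "twist": 0, "claw": 0}
    - {"slide": [0, 0, 0], "twist": 0, "claw": 0}
    - {"slide": [-0.7, 0, 0.0], "twist": 0, "claw": 0}
    - {"slide": [-0.8, 0, 0.05], "twist": 0, "claw": 0}
    - {"slide": [-0.8, 0, 0.06], "twist": 0, "claw": 0}
    - {"slide": [-0.8, 0, 0.06], "twist": 0, "claw": 0}
    - {"slide": [-0.5, 0, 0], "twist": 0, "claw": 0}

```text
time_s: 9.62
ee_pos: [0.5554, -0.119, 0.0352]
eef_rot: [3.112, 0.011, 1.464]
contact_force: [0.8, 0.7, -0.5]
grip_width: 0.0004
```

```bash
python3 cs.py 0 24 36
python3 - <<'E'
from h import *
p,d=grab_frame("scene"); np.save("s4.npy",d)
cv2.imwrite("pics/s4.png",cv2.resize(p[210:350,100:300],None,fx=4,fy=4,interpolation=cv2.INTER_CUBIC))
E
```

```text
frame pos [0.0005 0.1181 0.0352]
pos [ 0.5554 -0.119   0.0352] yaw 1.4638 rot [3.112  0.0111 1.4638] F [ 0.84  0.66 -0.52] w 0.0004 t 9.62
[-9.41 -0.04 -0.08] -0.05
```

View pics/s4.png

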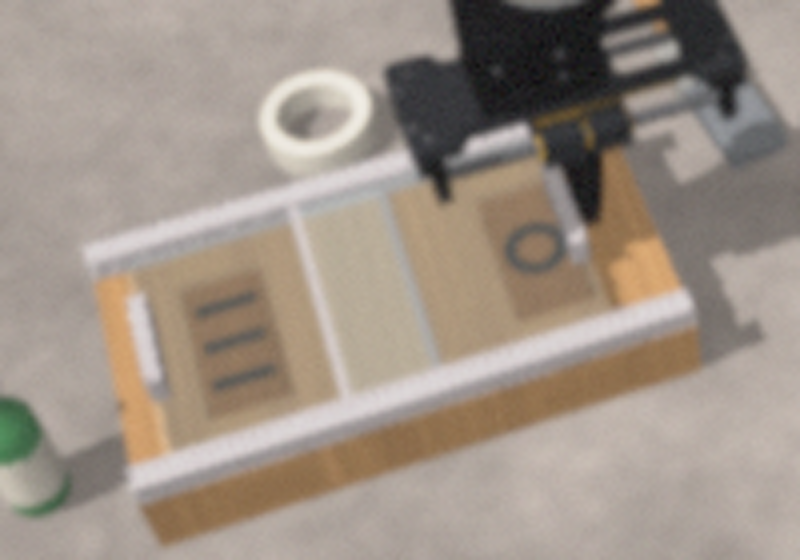

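step_arm:
  targets:
    - {"slide": [-0.8, 0, 0], "twist": 0, "claw": 0}
    - {"slide": [-1.0, 0, 0.04], "twist": 0, "claw": 0}
    - {"slide": [-1.0, 0, 0.06], "twist": 0, "claw": 0}
    - {"slide": [-1.0, 0, 0.06], "twist": 0, "claw": 0}
    - {"slide": [-1.0, 0, 0.06], "twist": 0, "claw": 0}
    - {"slide": [-1.0, 0, 0.06], "twist": 0, "claw": 0}
    - {"slide": [-1.0, 0, 0.06], "twist": 0, "claw": 0}
    - {"slide": [-0.8, 0, 0.05], "twist": 0, "claw": 0}
    - {"slide": [-0.6, 0, 0], "twist": 0, "claw": 0}
    - {"slide": [-0.3, 0, 0], "twist": 0, "claw": 0}

```text
time_s: 10.5
ee_pos: [0.5466, -0.2019, 0.0328]
eef_rot: [3.113, -0.006, 1.457]
contact_force: [8.5, 24.1, 6.2]
grip_width: 0.0005
```

```bash
python3 cs.py 0 23 36
```

```text
frame pos [0.0005 0.0347 0.0328]
pos [ 0.5466 -0.2019  0.0328] yaw 1.4569 rot [ 3.1131 -0.0059  1.4569] F [ 8.54 24.05  6.21] w 0.0005 t 10.5
[-1.17 -0.04 -0.32] -0.44
```

Run:
```python
from h import *
p,d=grab_frame("scene"); np.save("s5.npy",d)
cv2.imwrite("pics/s5.png",cv2.resize(p[210:350,100:300],None,fx=4,fy=4,interpolation=cv2.INTER_CUBIC))
```

```text
(no output)
```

View pics/s5.png

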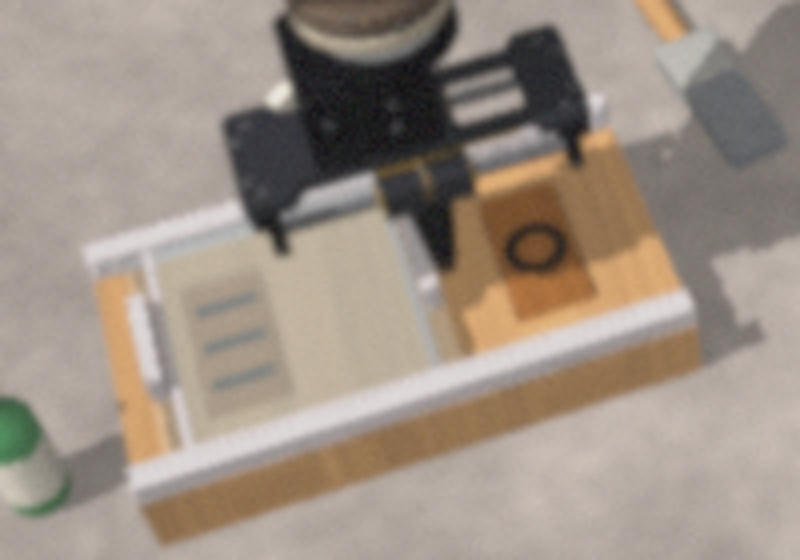

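Scene view: the cover's rib (≈(420,260) in the crop) sits at the case middle, its front edge at (165,340) beside the lower rib. The ring block (540,245) is uncovered, and the 24 N force shows the stop was reached. Backing off, then going above the block's near end.

step_arm:
  targets:
    - {"slide": [0.4, 0, 0], "twist": 0, "claw": 0}
    - {"slide": [0.4, 0, -0.8], "twist": 0, "claw": 0}
    - {"slide": [0.6, -0.4, -0.8], "twist": 0, "claw": 0}
    - {"slide": [0.8, -0.6, -0.3], "twist": 0, "claw": 0}
    - {"slide": [0.8, -0.6, 0], "twist": 0, "claw": 0}
    - {"slide": [0.8, -0.6, 0], "twist": 0, "claw": 0}
    - {"slide": [0.6, -0.5, 0], "twist": 0, "claw": 0}
    - {"slide": [0, 0, 0], "twist": 0, "claw": 0}
    - {"slide": [0, 0, 0], "twist": 0, "claw": 0}
    - {"slide": [0, 0, 0], "twist": 0, "claw": 0}

```text
time_s: 11.38
ee_pos: [0.5207, -0.1517, 0.0535]
eef_rot: [3.113, -0.006, 1.459]
contact_force: [0.3, -0.8, -0.6]
grip_width: 0.0003
```

```bash
python3 cs.py -32 86 22
python3 - <<'E'
from cs import *
p,d=grab_frame("scene"); np.save("s6.npy",d)
cv2.imwrite("pics/s6.png",cv2.resize(p[210:350,100:300],None,fx=4,fy=4,interpolation=cv2.INTER_CUBIC))
P=app(np.linalg.inv(C),cloud("scene",d).reshape(-1,3))
m=(abs(P[:,0])<.025)&(P[:,1]>-.02)&(P[:,1]<.05)&(P[:,2]>.066)&(P[:,2]<.08)
print("rib y",np.percentile(P[m][:,1],[5,50,95]),m.sum())
E
```

```text
frame pos [-0.0305  0.0819  0.0535]
pos [ 0.5207 -0.1517  0.0535] yaw 1.4585 rot [ 3.1132 -0.0055  1.4585] F [ 0.28 -0.81 -0.63] w 0.0003 t 11.38
[ 0.41 -0.15  3.15] -0.35
rib y [0.01693129 0.02169691 0.02639025] 84
```

View pics/s6.png

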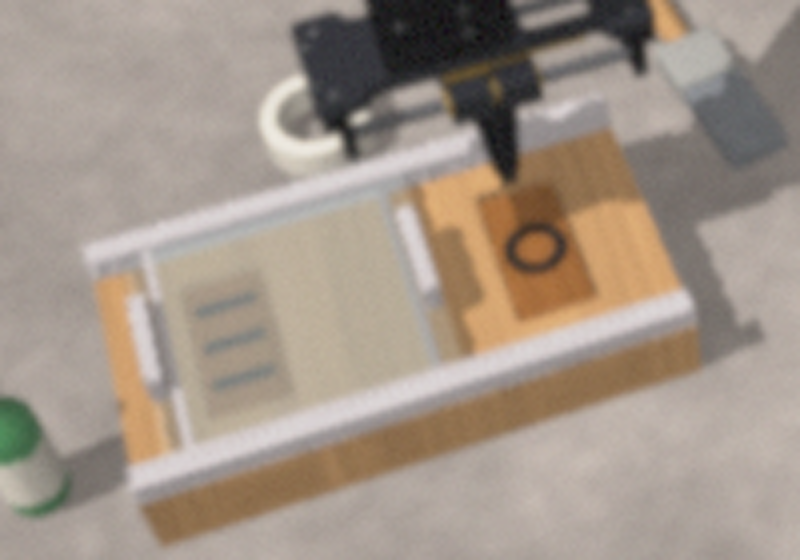

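Run:
```python
from cs import *
for f in ("pics/scene0.npy","s6.npy"):
    P=app(np.linalg.inv(C),cloud("scene",np.load(f)).reshape(-1,3))
    for lo,hi in ((-.03,.05),(.11,.16),(-.16,-.11)):
        m=(abs(P[:,0])<.025)&(P[:,1]>lo)&(P[:,1]<hi)&(P[:,2]>.066)&(P[:,2]<.08)
        if m.sum()>5: print(f,np.percentile(P[m][:,1],[5,50,95]),m.sum())
```

```text
pics/scene0.npy [0.12656795 0.13116169 0.13595381] 86
pics/scene0.npy [-0.13336721 -0.12859679 -0.12414584] 95
s6.npy [0.01693129 0.02169691 0.02639025] 84
s6.npy [-0.13361759 -0.12905674 -0.12409814] 95
```

Run:
```python
from cs import *
import pickle
st,p,d=pickle.load(open("w2.pkl","rb"))
inv=np.linalg.inv(C)
uv=np.array([[354,80],[367,80],[364,370],[378,370],[416,85],[427,85],[424,365],[434,365],[708,90],[748,90],[105,80],[55,80]])/2.8+[85,160]
for z in (.049,.055): print(z,(app(inv,pix2plane("wrist",uv,z,st))[:,:2]*1000).round(1).tolist())
s=np.array([[150,260],[178,440],[165,250],[188,430],[390,200],[432,360],[382,200]])/4+[100,210]
for z in (.049,.055): print(z,(app(inv,pix2plane("scene",s,z))[:,:2]*1000).round(1).tolist())
```

```text
0.049 [[-69.2, -15.2], [-69.3, -9.6], [63.8, -16.9], [63.6, -10.4], [-67.5, 11.6], [-67.6, 16.3], [60.5, 11.0], [60.4, 15.6], [-67.8, 136.4], [-68.2, 153.5], [-67.9, -125.8], [-67.7, -148.8]]
0.055 [[-70.0, -13.6], [-70.1, -8.0], [61.3, -15.2], [61.1, -8.8], [-68.3, 12.9], [-68.3, 17.5], [58.1, 12.3], [58.0, 16.9], [-68.6, 136.1], [-68.9, 152.9], [-68.6, -122.7], [-68.4, -145.4]]
0.049 [[-67.3, -118.8], [57.5, -124.9], [-71.2, -109.6], [53.2, -118.9], [-58.7, 17.8], [58.1, 12.6], [-60.5, 13.5]]
0.055 [[-62.2, -118.1], [61.8, -124.2], [-66.1, -109.0], [57.6, -118.1], [-53.7, 17.6], [62.4, 12.5], [-55.4, 13.4]]
```

step_arm:
  targets:
    - {"slide": [0.3, -0.1, 0.5], "twist": 0, "claw": 0}
    - {"slide": [0.1, -0.05, 0.8], "twist": 0, "claw": 0}
    - {"slide": [0, 0, 0.8], "twist": 0, "claw": 0}
    - {"slide": [0, 0, 0.5], "twist": 0, "claw": 0}
    - {"slide": [0, 0, 0.3], "twist": 0, "claw": 0}
    - {"slide": [0, 0, 0.3], "twist": 0, "claw": 0}
    - {"slide": [0, 0, 0.3], "twist": 0, "claw": 0}
    - {"slide": [0, 0, 0.3], "twist": 0, "claw": 0}
    - {"slide": [0, 0, 0.2], "twist": 0, "claw": 0}
    - {"slide": [0, 0, 0], "twist": 0, "claw": 0}

```text
time_s: 12.27
ee_pos: [0.5182, -0.1476, 0.0074]
eef_rot: [3.121, -0.007, 1.458]
contact_force: [-0.7, -1.3, 6.3]
grip_width: 0.0006
```

```bash
python3 cs.py -32 86 -1
```

```text
frame pos [-0.0335  0.0857  0.0074]
pos [ 0.5182 -0.1476  0.0074] yaw 1.4577 rot [ 3.1209 -0.0069  1.4577] F [-0.74 -1.31  6.33] w 0.0006 t 12.27
[0.03 0.15 0.84] -0.39
```

Run:
```python
from cs import *
p,d=grab_frame("scene"); np.save("s7.npy",d)
a=cv2.resize(p[230:310,190:290],None,fx=4,fy=4,interpolation=cv2.INTER_CUBIC)
p,d=grab_frame("side"); np.save("sd7.npy",d)
b=cv2.resize(p[240:320,300:400],None,fx=4,fy=4,interpolation=cv2.INTER_CUBIC)
cv2.imwrite("pics/s7.png",np.hstack([a,b])); print(manip.sense()['contact_force'])
```

```text
[-2.59457981 -1.27851049  3.15103409]
```

View pics/s7.png

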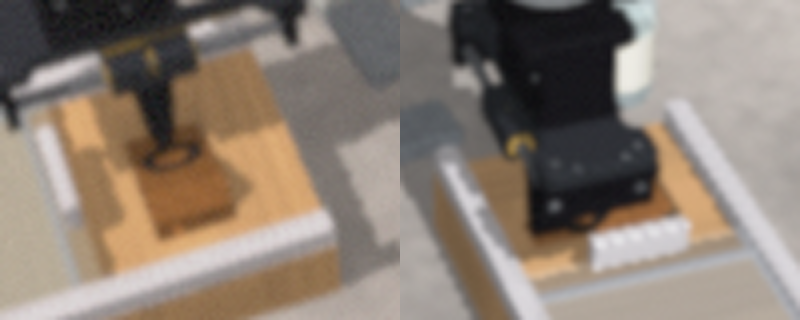

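```bash
cat > blk.py <<'E'
from cs import *
import sys
def prof(f,n="scene",F=C,y0=.07,y1=.102,st=None):
    P=app(np.linalg.inv(F),cloud(n,np.load(f) if isinstance(f,str) else f,st).reshape(-1,3))
    for a in range(-50,60,6):
        m=(P[:,0]>a/1e3)&(P[:,0]<(a+6)/1e3)&(P[:,1]>y0)&(P[:,1]<y1)&(P[:,2]<.08)
        if m.sum()>2: print(a+3,np.round(np.percentile(P[m][:,2],[10,50,90])*1e3,1),m.sum())
E
python3 -c "
from blk import *
prof('s7.npy')"
```

```text
-47 [19.6 32.3 41.6] 22
-41 [22.2 23.9 25. ] 9
-35 [25.6 26.5 27.7] 7
-29 [28.4 30.  31.7] 12
-23 [36.3 59.8 76.3] 98
-17 [36.4 38.9 57.6] 25
-11 [40.3 41.4 42.6] 16
-5 [42.8 44.4 46.9] 16
1 [46.4 48.1 49. ] 12
7 [49.8 51.6 54.2] 23
13 [52.  54.5 56. ] 16
19 [56.8 58.2 60.1] 22
25 [23.1 25.1 62.1] 44
31 [24.5 60.  65.1] 69
37 [49.5 55.7 61.9] 70
43 [50.7 53.1 54.4] 10
49 [40.2 42.7 44.5] 28
55 [40.6 43.  45.6] 28
61 [43.  44.8 45.8] 11
```

step_arm:
  targets:
    - {"slide": [0, 0, -1.0], "twist": 0, "claw": 0}
    - {"slide": [0, 0, -2.0], "twist": 0, "claw": 0}
    - {"slide": [0, 0.3, -2.0], "twist": -0.4, "claw": 6.2}
    - {"slide": [0, 1.0, -1.5], "twist": 0, "claw": 6.2}
    - {"slide": [0, 1.2, 0], "twist": 0, "claw": 6.2}
    - {"slide": [0, 1.2, 0], "twist": 0, "claw": 6.2}
    - {"slide": [0, 1.0, 0], "twist": 0, "claw": 6.2}
    - {"slide": [0, 0.3, 0], "twist": 0, "claw": 6.2}
    - {"slide": [0, 0, 0], "twist": 0, "claw": 6.2}
    - {"slide": [0, 0, 0], "twist": 0, "claw": 6.2}

```text
time_s: 13.2
ee_pos: [0.5702, -0.1538, 0.0834]
eef_rot: [3.113, -0.005, 1.465]
contact_force: [0.0, 0.5, 0.2]
grip_width: 0.0482
```

```bash
python3 cs.py 23 86 21;  python3 - <<'E'
from blk import *
import pickle
st=manip.sense(); p,d=grab_frame("wrist"); cv2.imwrite("pics/w8.png",p); pickle.dump((st,p,d),open("w8.pkl","wb"))
prof(d,"wrist",st=st)
E
```

```text
frame pos [0.0189 0.0851 0.0834]
pos [ 0.5702 -0.1538  0.0834] yaw 1.4645 rot [ 3.113  -0.0053  1.4645] F [0.03 0.47 0.21] w 0.0482 t 13.2
[0.09 0.41 6.24] -0.0
-47 [ 3.7  4.9 41.2] 418
-41 [40.4 41.7 42.5] 562
-35 [41.3 42.1 43. ] 518
-29 [41.8 42.6 43.4] 517
-23 [42.2 43.1 43.9] 509
-17 [42.7 43.8 44.9] 496
-11 [43.5 44.5 45.6] 483
-5 [43.7 44.7 45.7] 487
1 [44.  45.  46.1] 471
7 [44.5 45.7 46.8] 464
13 [45.3 46.3 47.2] 459
19 [45.4 46.1 47.1] 444
25 [45.7 46.5 47.3] 443
31 [46.1 47.  47.9] 442
37 [46.6 47.5 48.2] 427
43 [47.  47.8 48.6] 336
49 [43.7 44.6 45.4] 373
55 [43.7 44.5 45.3] 385
61 [43.9 44.6 45.3] 369
```

View pics/w8.png

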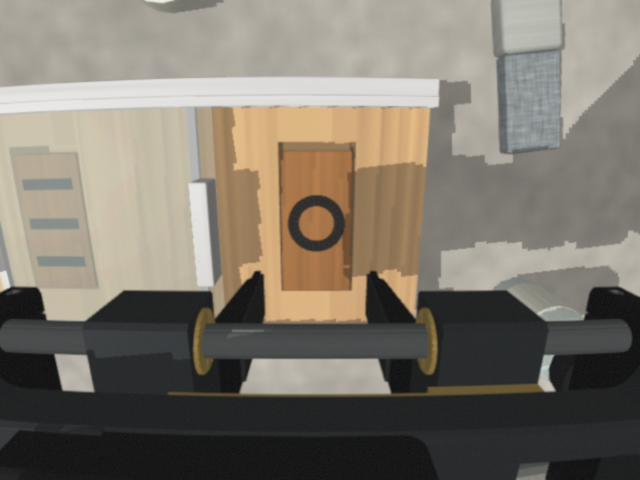

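Run:
```python
from blk import *
import pickle
st=manip.sense(); p,d=grab_frame("wrist"); cv2.imwrite("pics/w9.png",p)
prof(d,"wrist",st=st)
a=p[130:300,240:390]; cv2.imwrite("pics/w9z.png",cv2.resize(a,None,fx=3.5,fy=3.5,interpolation=cv2.INTER_CUBIC))
print(app(np.linalg.inv(C),pix2plane("wrist",[[316,222],[280,143],[354,143],[352,290],[281,290]],.045,st)).round(4))
```

```text
-47 [ 3.8  4.7 41.6] 400
-41 [40.4 41.7 42.5] 557
-35 [41.2 42.1 43. ] 512
-29 [41.6 42.5 43.5] 511
-23 [42.2 43.  43.9] 517
-17 [42.8 43.8 44.9] 509
-11 [43.6 44.6 45.6] 478
-5 [43.7 44.7 45.7] 482
1 [44.  45.  46.2] 466
7 [44.6 45.7 46.9] 470
13 [45.3 46.3 47.2] 457
19 [45.3 46.2 47.1] 448
25 [45.7 46.5 47.4] 446
31 [46.1 47.  47.9] 441
37 [46.6 47.4 48.2] 430
43 [47.  47.7 48.6] 325
49 [43.8 44.5 45.3] 380
55 [43.7 44.5 45.3] 386
61 [43.8 44.5 45.2] 383
[[-0.0009  0.0857  0.045 ]
 [-0.0495  0.0641  0.045 ]
 [-0.0495  0.1085  0.045 ]
 [ 0.0457  0.1097  0.045 ]
 [ 0.0455  0.0624  0.045 ]]
```

View pics/w9z.png

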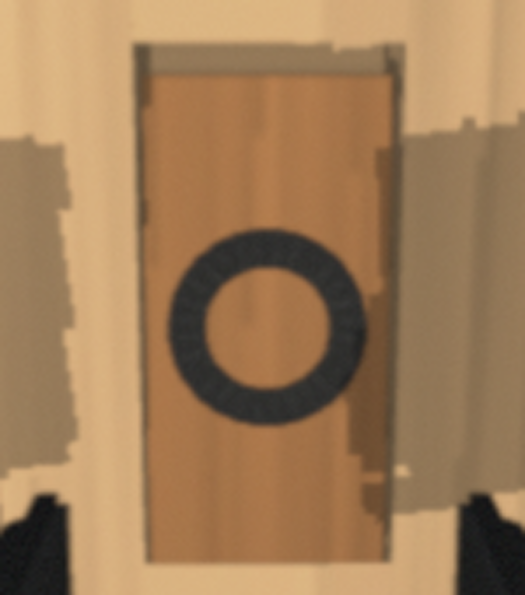

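step_arm:
  targets:
    - {"slide": [0.05, -0.8, 0], "twist": 0, "claw": 0}
    - {"slide": [0, -1.1, 0.3], "twist": 0, "claw": 0}
    - {"slide": [0, -1.1, 0.6], "twist": 0, "claw": 0}
    - {"slide": [0, -0.9, 0.8], "twist": 0, "claw": 0}
    - {"slide": [0, -0.4, 1.0], "twist": 0, "claw": 0}
    - {"slide": [0, 0, 1.0], "twist": 0, "claw": 0}
    - {"slide": [0, 0, 1.0], "twist": 0, "claw": 0}
    - {"slide": [0, 0, 0.5], "twist": 0, "claw": 0}
    - {"slide": [0, 0, 0.2], "twist": 0, "claw": 0}
    - {"slide": [0, 0, 0], "twist": 0, "claw": 0}

```text
time_s: 14.13
ee_pos: [0.5211, -0.1471, 0.0248]
eef_rot: [3.116, -0.006, 1.464]
contact_force: [0.8, -0.4, 0.5]
grip_width: 0.0021
```

```bash
python3 cs.py -29 86 16
```

```text
frame pos [-0.0307  0.0865  0.0248]
pos [ 0.5211 -0.1471  0.0248] yaw 1.4637 rot [ 3.1163 -0.0062  1.4637] F [ 0.75 -0.37  0.5 ] w 0.0021 t 14.13
[-0.05  0.17  0.88] -0.05
```

step_arm:
  targets:
    - {"slide": [0, 0, 0.4], "twist": 0, "claw": 0}
    - {"slide": [0, 0, 0.4], "twist": 0, "claw": 0}
    - {"slide": [0, -0.15, 0.25], "twist": 0, "claw": 0}
    - {"slide": [0, -0.2, 0.25], "twist": 0, "claw": 0}
    - {"slide": [0, -0.2, 0.25], "twist": 0, "claw": 0}
    - {"slide": [0, -0.2, 0.25], "twist": 0, "claw": 0}
    - {"slide": [0, -0.2, 0.2], "twist": 0, "claw": 0}
    - {"slide": [0, -0.15, 0], "twist": 0, "claw": 0}
    - {"slide": [0, 0, 0], "twist": 0, "claw": 0}
    - {"slide": [0, 0, 0], "twist": 0, "claw": 0}

```text
time_s: 14.97
ee_pos: [0.514, -0.1466, 0.0049]
eef_rot: [3.106, -0.004, 1.464]
contact_force: [-0.4, 0.6, 1.4]
grip_width: 0.0003
```

```bash
python3 cs.py -38 86 2;  python3 - <<'E'
from blk import *
p,d=grab_frame("scene"); np.save("s10.npy",d); prof('s10.npy')
E
```

```text
frame pos [-0.0377  0.0862  0.0049]
pos [ 0.514  -0.1466  0.0049] yaw 1.4636 rot [ 3.106  -0.0039  1.4636] F [-0.36  0.58  1.41] w 0.0003 t 14.97
[-0.02 -0.03  0.29] -0.06
-47 [21.1 30.7 43. ] 33
-41 [22.5 23.  27.5] 8
-35 [25.5 27.3 29.2] 14
-29 [32.5 58.  76.7] 89
-23 [34.2 38.5 66.3] 34
-17 [36.5 37.7 38.9] 16
-11 [39.6 40.6 42.8] 17
-5 [42.7 44.7 46.5] 13
1 [47.  48.7 50.6] 16
7 [49.1 51.1 52.5] 19
13 [52.4 54.8 56.5] 16
19 [22.1 57.1 58.6] 27
25 [22.9 26.2 62.2] 50
31 [24.4 56.2 62.8] 83
37 [47.6 52.7 58.3] 50
49 [41.4 42.9 43.6] 23
55 [39.8 43.  44.1] 32
61 [42.3 43.5 45.8] 11
```

step_arm:
  targets:
    - {"slide": [0, -0.15, 0.15], "twist": 0, "claw": 0}
    - {"slide": [0, -0.15, 0], "twist": 0, "claw": 0}
    - {"slide": [0, 0, 0], "twist": 0, "claw": 0}
    - {"slide": [0, 0, -0.2], "twist": 0, "claw": 0}
    - {"slide": [0, -0.1, -0.3], "twist": 0, "claw": 0}
    - {"slide": [0, 0, -0.5], "twist": 0, "claw": 0}
    - {"slide": [0, 0, -1.0], "twist": 0, "claw": 0}
    - {"slide": [0, 0, -2.0], "twist": 0, "claw": 0}
    - {"slide": [0, 0, -2.0], "twist": 0, "claw": 6.2}
    - {"slide": [0, 0.5, -1.0], "twist": 0, "claw": 6.2}

```text
time_s: 15.85
ee_pos: [0.5128, -0.147, 0.0765]
eef_rot: [3.104, -0.004, 1.463]
contact_force: [1.4, -0.6, 0.3]
grip_width: 0.0087
```

```bash
python3 cs.py 22 86 21;  python3 - <<'E'
from blk import *
st=manip.sense(); p,d=grab_frame("wrist"); cv2.imwrite("pics/w11.png",p); prof(d,"wrist",st=st)
E
```

```text
frame pos [-0.0389  0.0858  0.0765]
pos [ 0.5128 -0.147   0.0765] yaw 1.4627 rot [ 3.1043 -0.0037  1.4627] F [ 1.39 -0.61  0.26] w 0.0087 t 15.85
[0.03 6.09 5.55] -0.11
-47 [23.2 23.7 24.4] 44
-41 [23.9 25.5 27.2] 476
-35 [27.4 29.  30.5] 476
-29 [30.9 32.4 34. ] 496
-23 [34.2 36.1 37.9] 351
-17 [37.6 39.2 40.9] 190
-11 [41.2 42.9 44.5] 190
-5 [44.6 46.3 48. ] 193
1 [48.6 50.8 52.3] 210
7 [51.6 52.2 52.8] 41
25 [63.2 64.3 65.5] 156
31 [64.  64.8 65.1] 12
43 [41.  42.2 44.6] 26
49 [41.3 44.2 45.2] 243
55 [43.7 44.5 45.4] 202
61 [43.8 44.5 45.2] 223
```

View pics/w11.png

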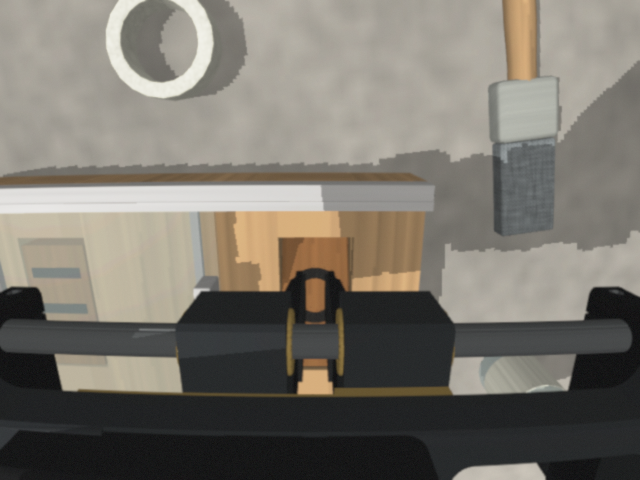

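step_arm:
  targets:
    - {"slide": [0, 0.6, 0], "twist": 0, "claw": 6.2}
    - {"slide": [0, 1.0, 0], "twist": 0, "claw": 6.2}
    - {"slide": [0, 1.0, 0], "twist": 0, "claw": 6.2}
    - {"slide": [0, 1.0, 0], "twist": 0, "claw": 6.2}
    - {"slide": [0, 1.0, 0], "twist": 0, "claw": 6.2}
    - {"slide": [0, 0.8, 0], "twist": 0, "claw": 6.2}
    - {"slide": [0, 0, 0], "twist": 0, "claw": 6.2}
    - {"slide": [0, 0, 0.5], "twist": 0, "claw": 6.2}
    - {"slide": [0, 0, 0.7], "twist": 0, "claw": 6.2}
    - {"slide": [0, 0, 0], "twist": 0, "claw": 6.2}

```text
time_s: 16.73
ee_pos: [0.5726, -0.1532, 0.0638]
eef_rot: [3.107, -0.004, 1.463]
contact_force: [-1.1, -0.0, 0.1]
grip_width: 0.0624
```

```bash
python3 cs.py 22 86 21;  python3 - <<'E'
from blk import *
st=manip.sense(); p,d=grab_frame("wrist"); cv2.imwrite("pics/w12.png",p); prof(d,"wrist",st=st)
E
```

```text
frame pos [0.0213 0.0859 0.0638]
pos [ 0.5726 -0.1532  0.0638] yaw 1.463 rot [ 3.107  -0.0041  1.463 ] F [-1.06 -0.04  0.1 ] w 0.0624 t 16.73
[0.01 0.07 4.28] -0.09
-47 [20.7 22.1 23.7] 473
-41 [23.9 25.6 27.2] 568
-35 [27.4 29.  30.5] 546
-29 [30.8 32.4 34.1] 592
-23 [34.6 36.6 38.5] 613
-17 [38.1 39.8 41.6] 619
-11 [41.5 43.2 44.8] 635
-5 [45.  46.7 48.7] 656
1 [48.8 50.4 52.1] 647
7 [51.6 53.2 54.7] 656
13 [55.1 56.7 58.3] 701
19 [58.4 60.1 61.8] 704
25 [61.9 63.5 65.1] 713
31 [58.6 63.3 65.4] 175
37 [53.6 54.3 55.3] 54
43 [32.7 37.1 43.1] 87
49 [32.3 43.6 45. ] 854
55 [43.7 44.5 45.3] 448
61 [43.7 44.5 45.2] 344
```

View pics/w12.png

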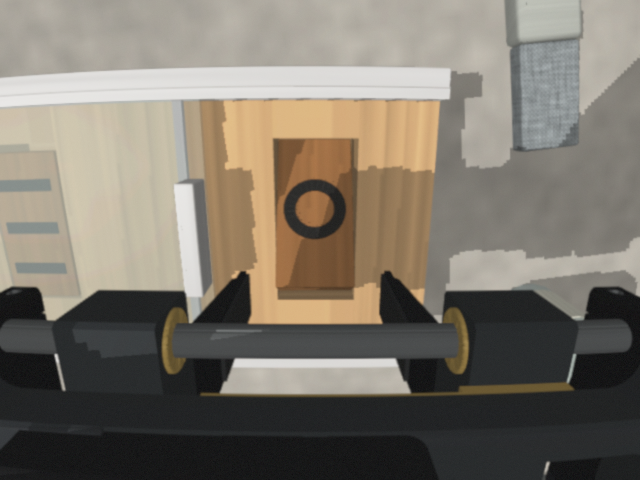

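step_arm:
  targets:
    - {"slide": [0, 0.05, 0.5], "twist": 0, "claw": 6.2}
    - {"slide": [0, 0, 0.8], "twist": 0, "claw": 6.2}
    - {"slide": [0, 0, 0.8], "twist": 0, "claw": 6.2}
    - {"slide": [0, 0, 0.8], "twist": 0, "claw": 6.2}
    - {"slide": [0, 0, 0.5], "twist": 0, "claw": 6.2}
    - {"slide": [0, 0, 0.2], "twist": 0, "claw": 6.2}
    - {"slide": [0, 0, 0], "twist": 0, "claw": 6.2}
    - {"slide": [0, 0, 0], "twist": 0, "claw": 6.2}
    - {"slide": [0, 0, 0], "twist": 0, "claw": 6.2}
    - {"slide": [0, 0, 0], "twist": 0, "claw": 6.2}

```text
time_s: 17.62
ee_pos: [0.5735, -0.1533, 0.0239]
eef_rot: [3.108, -0.004, 1.462]
contact_force: [0.2, -0.1, 0.4]
grip_width: 0.0618
```

```bash
python3 cs.py 22 86 20
```

```text
frame pos [0.0221 0.0859 0.0239]
pos [ 0.5735 -0.1533  0.0239] yaw 1.4623 rot [ 3.1083 -0.0044  1.4623] F [ 0.15 -0.15  0.36] w 0.0618 t 17.62
[ 0.01 -0.01  0.39] -0.13
```

step_arm:
  targets:
    - {"slide": [0, 0, 0.3], "twist": 0, "claw": 6.2}
    - {"slide": [0, 0, 0], "twist": 0, "claw": 5.0}
    - {"slide": [0, 0, 0], "twist": 0, "claw": 4.0}
    - {"slide": [0, 0, 0], "twist": 0, "claw": 4.0}
    - {"slide": [0, 0, 0], "twist": 0, "claw": 4.0}
    - {"slide": [0, 0, 0], "twist": 0, "claw": 3.8}
    - {"slide": [0, 0, 0], "twist": 0, "claw": 3.8}
    - {"slide": [0, 0, 0], "twist": 0, "claw": 3.8}
    - {"slide": [0, 0, 0], "twist": 0, "claw": 3.8}
    - {"slide": [0, 0, 0], "twist": 0, "claw": 3.8}
  force: 25

```text
time_s: 18.45
ee_pos: [0.574, -0.1534, 0.0216]
eef_rot: [3.107, -0.004, 1.462]
contact_force: [-0.6, 0.9, -1.1]
grip_width: 0.0439
```

```bash
python3 cs.py 22 86 20
python3 - <<'E'
from blk import *
st=manip.sense(); p,d=grab_frame("wrist"); cv2.imwrite("pics/w13.png",p); prof(d,"wrist",st=st)
E
```

```text
frame pos [0.0227 0.0859 0.0216]
pos [ 0.574  -0.1534  0.0216] yaw 1.4624 rot [ 3.1066 -0.0039  1.4624] F [-0.62  0.88 -1.08] w 0.0439 t 18.45
[ 0.01 -0.07  0.16] -0.12
-47 [20.1 22.1 23.8] 719
-41 [23.9 25.5 27. ] 818
-35 [27.3 29.  30.6] 865
-29 [30.7 32.5 34.2] 893
-23 [34.7 36.7 38.4] 922
-17 [38.4 40.  41.7] 933
-11 [41.5 43.2 45. ] 968
-5 [44.9 46.8 48.6] 1011
1 [48.9 50.5 52.1] 996
7 [51.7 53.4 55. ] 1030
13 [55.1 56.7 58.3] 1064
19 [58.6 60.2 61.8] 1093
25 [62.  63.6 65.2] 1111
31 [58.3 64.1 65.5] 154
43 [35.1 35.1 35.5] 15
49 [33.2 34.  34.5] 44
61 [43.9 44.6 45.3] 230
```

View pics/w13.png

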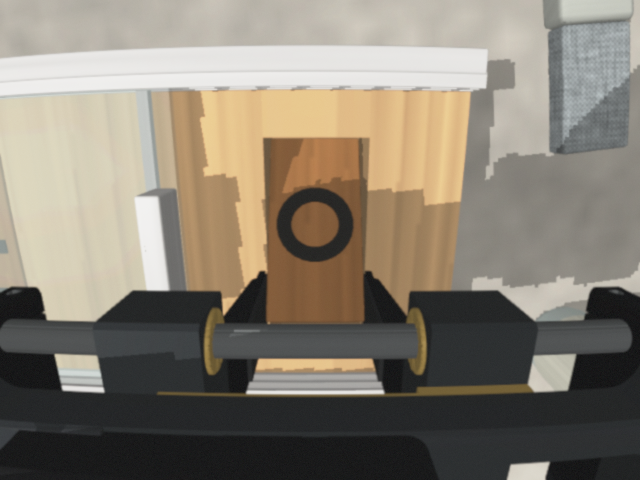

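step_arm:
  targets:
    - {"slide": [0, 0.05, -0.3], "twist": 0, "claw": 3.8}
    - {"slide": [0, 0.05, -0.5], "twist": 0, "claw": 3.8}
    - {"slide": [0, 0, -0.8], "twist": 0, "claw": 3.8}
    - {"slide": [0, 0, -1.0], "twist": 0, "claw": 3.8}
    - {"slide": [0, 0, -1.2], "twist": 0, "claw": 3.8}
    - {"slide": [0, 0, -1.5], "twist": 0, "claw": 3.8}
    - {"slide": [0, 0, -1.8], "twist": 0, "claw": 3.8}
    - {"slide": [0, 0, -1.8], "twist": 0, "claw": 3.8}
    - {"slide": [0, 0, -1.2], "twist": 0, "claw": 3.8}
    - {"slide": [0, 0, -0.5], "twist": 0, "claw": 3.8}

```text
time_s: 19.33
ee_pos: [0.5707, -0.1534, 0.1382]
eef_rot: [3.106, -0.004, 1.463]
contact_force: [0.0, 0.5, -0.1]
grip_width: 0.0439
```

Run:
```python
from cs import *
import pickle
st=manip.sense(); p,d=grab_frame("wrist"); cv2.imwrite("pics/w14.png",p); pickle.dump((st,p,d),open("w14.pkl","wb"))
Rm=R.from_euler('xyz',st['eef_rot']).as_matrix()
P=((cloud("wrist",d,st)-st['ee_pos'])@Rm).reshape(-1,3)
m=(abs(P[:,0])<.016)&(P[:,2]<.06)&(P[:,2]>-.06)&(P[:,1]<.02)
for a in range(-90,20,8):
    k=m&(P[:,1]>a/1e3)&(P[:,1]<(a+8)/1e3)
    if k.sum()>5: print(a+4,np.percentile(P[k][:,2]*1e3,[10,50,90]).round(1),k.sum())
plan([.5326-.02,.2145,.16],1.7028,12,st)
```

```text
-70 [-4.9 -3.3 -1.8] 763
-62 [-8.9 -7.1 -5.2] 1057
-54 [-13.2 -11.3  -9.2] 1164
-46 [-18.2 -16.3 -13.8] 1186
-38 [-22.  -20.2 -18.3] 1222
-30 [-26.5 -24.3 -22.4] 1274
-22 [-30.8 -29.  -26.9] 1326
-14 [-34.4 -32.5 -30.8] 1345
-6 [-38.7 -36.8 -34.9] 1413
2 [-43.  -41.  -39.2] 1452
10 [-44.  -43.  -38.2] 306
pos [ 0.5707 -0.1534  0.1382] yaw 1.4625 rot [ 3.1057 -0.0036  1.4625] F [ 0.    0.5  -0.09] w 0.0439 t 19.33
[ 3.   -0.81 -0.18] -1.15
[ 3.01 -0.75 -0.18] -1.15
[ 3.03 -0.69 -0.18] -1.15
[ 3.04 -0.63 -0.18] -1.15
[ 3.05 -0.57 -0.18] -1.15
[ 3.06 -0.51 -0.18] -1.15
[ 3.07 -0.45 -0.18] -1.15
[ 3.08 -0.39 -0.18] -1.15
[ 3.09 -0.32 -0.18] -1.15
[ 3.09 -0.26 -0.18] -1.15
[ 3.1  -0.2  -0.18] -1.15
[ 3.1  -0.14 -0.18] -1.15
```

View pics/w14.png

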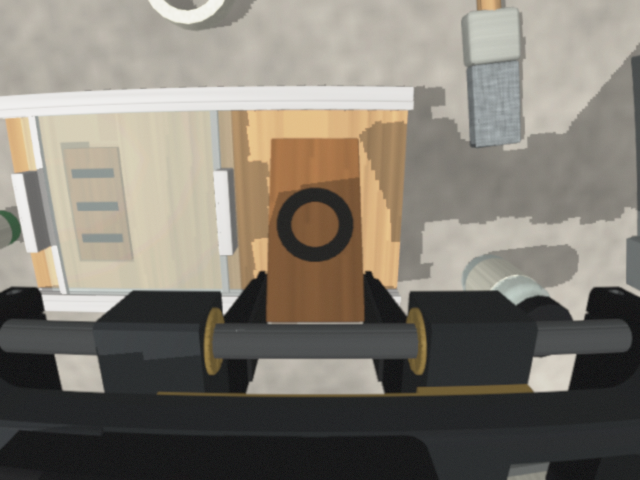

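```bash
python3 -c "
from cs import *
plan(app(Pr,[.018,0,.16]),1.7028,14)"
```

```text
pos [ 0.571  -0.1535  0.1387] yaw 1.4626 rot [ 3.1046 -0.0032  1.4626] F [ 1.08 -0.26  0.46] w 0.0436 t 19.38
[ 2.61 -0.43 -0.15] -0.98
[ 2.62 -0.39 -0.15] -0.98
[ 2.63 -0.34 -0.15] -0.98
[ 2.63 -0.3  -0.15] -0.98
[ 2.64 -0.25 -0.15] -0.98
[ 2.64 -0.21 -0.15] -0.98
[ 2.64 -0.16 -0.15] -0.98
[ 2.65 -0.12 -0.15] -0.98
[ 2.65 -0.07 -0.15] -0.98
[ 2.65 -0.02 -0.15] -0.98
[ 2.65  0.02 -0.15] -0.98
[ 2.65  0.07 -0.15] -0.98
[ 2.65  0.11 -0.15] -0.98
[ 2.65  0.16 -0.15] -0.98
```

step_arm:
  targets:
    - {"slide": [0.8, -0.2, -0.6], "twist": -0.5, "claw": 3.8}
    - {"slide": [1.5, -0.3, -0.6], "twist": -0.9, "claw": 3.8}
    - {"slide": [2.2, -0.3, -0.5], "twist": -1.1, "claw": 3.8}
    - {"slide": [2.6, -0.3, -0.2], "twist": -1.1, "claw": 3.8}
    - {"slide": [2.6, -0.25, 0], "twist": -1.1, "claw": 3.8}
    - {"slide": [2.6, -0.2, 0], "twist": -1.1, "claw": 3.8}
    - {"slide": [2.6, -0.2, 0], "twist": -1.1, "claw": 3.8}
    - {"slide": [2.6, -0.1, 0], "twist": -1.1, "claw": 3.8}
    - {"slide": [2.6, -0.1, 0], "twist": -1.1, "claw": 3.8}
    - {"slide": [2.6, 0, 0], "twist": -1.1, "claw": 3.8}

```text
time_s: 20.22
ee_pos: [0.5488, 0.0892, 0.1573]
eef_rot: [3.111, 0.002, 1.652]
contact_force: [1.0, -0.7, -0.4]
grip_width: 0.0437
```

```bash
python3 -c "
from cs import *
plan(app(Pr,[.018,0,.13]),1.7028,6)"
```

```text
pos [0.5488 0.0892 0.1573] yaw 1.6519 rot [3.1107e+00 2.2000e-03 1.6519e+00] F [ 1.04 -0.7  -0.43] w 0.0437 t 20.22
[2.12 0.2  0.46] -0.49
[2.12 0.22 0.46] -0.49
[2.12 0.24 0.46] -0.49
[2.11 0.25 0.46] -0.49
[2.11 0.27 0.46] -0.49
[2.11 0.29 0.46] -0.49
```

step_arm:
  targets:
    - {"slide": [2.4, 0.2, 0.2], "twist": -0.5, "claw": 3.8}
    - {"slide": [2.3, 0.2, 0.4], "twist": -0.5, "claw": 3.8}
    - {"slide": [2.2, 0.2, 0.4], "twist": -0.5, "claw": 3.8}
    - {"slide": [1.8, 0.2, 0.4], "twist": -0.5, "claw": 3.8}
    - {"slide": [1.2, 0.2, 0.4], "twist": -0.5, "claw": 3.8}
    - {"slide": [0.6, 0.2, 0.3], "twist": -0.3, "claw": 3.8}
    - {"slide": [0, 0, 0], "twist": 0, "claw": 3.8}
    - {"slide": [0, 0, 0], "twist": 0, "claw": 3.8}
    - {"slide": [0, 0, 0], "twist": 0, "claw": 3.8}
    - {"slide": [0, 0, 0], "twist": 0, "claw": 3.8}

```text
time_s: 21.05
ee_pos: [0.5405, 0.2121, 0.1341]
eef_rot: [3.119, 0.004, 1.721]
contact_force: [-0.3, -0.2, -0.6]
grip_width: 0.0438
```

Run:
```python
from cs import *
import pickle
st=manip.sense(); p,d=grab_frame("wrist"); cv2.imwrite("pics/w15.png",p); pickle.dump((st,p,d),open("w15.pkl","wb"))
cs([.018,0,.045],1.7028,Pr)
```

```text
frame pos [ 0.0076 -0.0036  0.1341]
pos [0.5406 0.212  0.1341] yaw 1.7206 rot [3.1188 0.0036 1.7206] F [ 1.    0.13 -1.17] w 0.0436 t 21.1
[0.34 1.04 8.91] 1.02
```

View pics/w15.png

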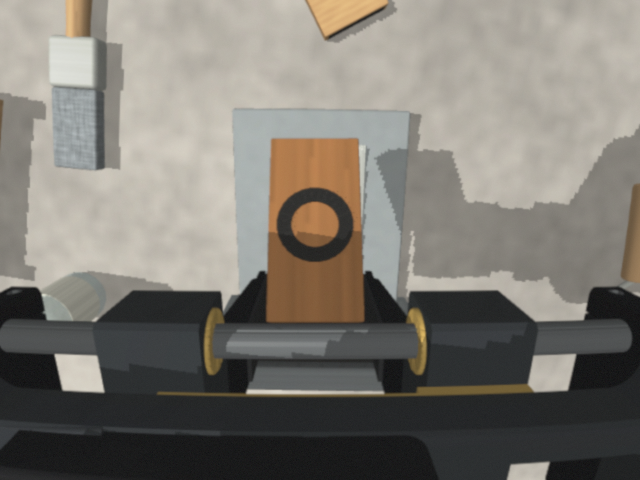

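step_arm:
  targets:
    - {"slide": [0.15, 0.3, 0.5], "twist": 0.4, "claw": 3.8}
    - {"slide": [0.15, 0.35, 0.9], "twist": 0.4, "claw": 3.8}
    - {"slide": [0, 0.2, 1.1], "twist": 0.1, "claw": 3.8}
    - {"slide": [0, 0.1, 1.1], "twist": 0, "claw": 3.8}
    - {"slide": [0, 0, 1.1], "twist": 0, "claw": 3.8}
    - {"slide": [0, 0, 1.0], "twist": 0, "claw": 3.8}
    - {"slide": [0, 0, 0.8], "twist": 0, "claw": 3.8}
    - {"slide": [0, 0, 0.6], "twist": 0, "claw": 3.8}
    - {"slide": [0, 0, 0.3], "twist": 0, "claw": 3.8}
    - {"slide": [0, 0, 0], "twist": 0, "claw": 3.8}

```text
time_s: 21.93
ee_pos: [0.5527, 0.214, 0.0506]
eef_rot: [3.121, 0.004, 1.699]
contact_force: [-0.2, 0.3, -0.7]
grip_width: 0.0436
```

Run:
```python
from cs import *
import pickle
st=manip.sense(); p,d=grab_frame("wrist"); cv2.imwrite("pics/w16.png",p); pickle.dump((st,p,d),open("w16.pkl","wb"))
cs([.018,0,.037],1.7028,Pr)
Q=app(np.linalg.inv(Pr),cloud("wrist",d,st).reshape(-1,3))
m=(abs(Q[:,1])<.016)&(Q[:,2]>.01)&(Q[:,2]<.12)&(Q[:,0]<.05)
for a in range(-80,50,6):
    k=m&(Q[:,0]>a/1e3)&(Q[:,0]<(a+6)/1e3)
    if k.sum()>5: print(a+3,np.percentile(Q[k][:,2]*1e3,[10,50,90]).round(1),k.sum())
p,d=grab_frame("side"); cv2.imwrite("pics/sd16.png",cv2.resize(p[150:270,220:380],None,fx=4,fy=4,interpolation=cv2.INTER_CUBIC))
```

```text
frame pos [ 0.0199 -0.0031  0.051 ]
pos [0.5527 0.2141 0.051 ] yaw 1.6991 rot [3.1209 0.0036 1.6991] F [-0.53  0.83 -0.02] w 0.0436 t 21.98
[ 0.31 -0.19  1.4 ] -0.21
-77 [19.6 20.4 21.3] 625
-71 [19.5 20.5 21.4] 621
-65 [19.5 20.4 21.2] 599
-59 [19.8 21.2 24.9] 620
-53 [23.3 24.9 51.9] 706
-47 [52.  53.7 55.5] 807
-41 [55.5 57.2 58.7] 825
-35 [58.9 60.5 62.1] 873
-29 [62.1 63.9 66.1] 899
-23 [66.3 67.8 69.3] 910
-17 [69.1 70.8 72.4] 937
-11 [72.4 74.1 76. ] 981
-5 [76.  77.8 79.6] 1012
1 [79.5 81.  82.3] 978
7 [82.3 83.8 85.5] 1043
13 [85.6 87.2 88.9] 1069
19 [89.  90.6 92.1] 1102
25 [92.1 93.3 94.5] 769
31 [86.5 88.1 89.6] 68
```

View pics/w16.png

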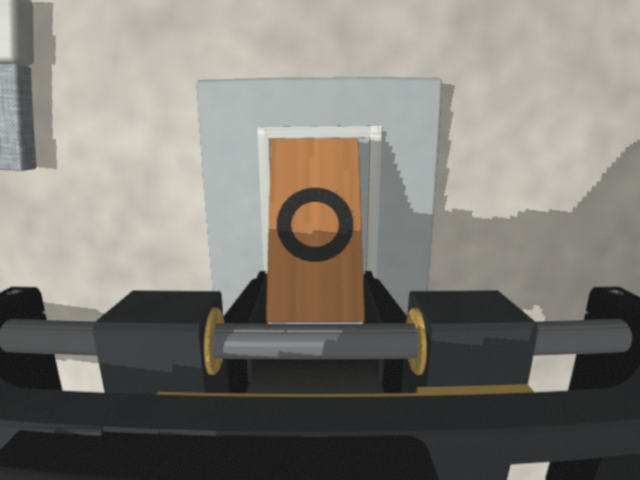

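View pics/sd16.png

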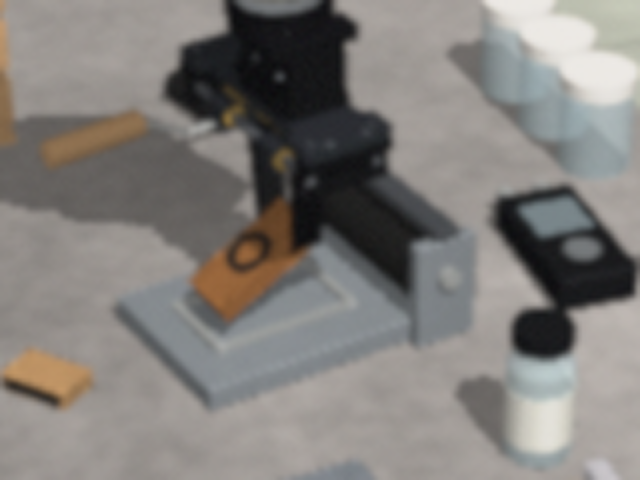

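step_arm:
  targets:
    - {"slide": [0.15, -0.1, 0.2], "twist": -0.2, "claw": 3.8}
    - {"slide": [0.15, -0.1, 0.3], "twist": 0, "claw": 3.8}
    - {"slide": [0, 0, 0.3], "twist": 0, "claw": 3.8}
    - {"slide": [0, 0, 0.3], "twist": 0, "claw": 3.8}
    - {"slide": [0, 0, 0.2], "twist": 0, "claw": 3.8}
    - {"slide": [0, 0, 0.15], "twist": 0, "claw": 3.8}
    - {"slide": [0, 0, 0.1], "twist": 0, "claw": 3.8}
    - {"slide": [0, 0, 0], "twist": 0, "claw": 3.8}
    - {"slide": [0, 0, 0], "twist": 0, "claw": 3.8}
    - {"slide": [0, 0, 0], "twist": 0, "claw": 3.8}
  force: 12

```text
time_s: 22.87
ee_pos: [0.5518, 0.2176, 0.0365]
eef_rot: [3.116, 0.003, 1.703]
contact_force: [0.7, -0.1, -0.5]
grip_width: 0.0438
```

```bash
cat > pp.py <<'E'
from cs import *
st=manip.sense(); p,d=grab_frame("wrist"); import sys; cv2.imwrite(sys.argv[1],p)
cs([.032,0,-.001],1.7028,Pr)
Q=app(np.linalg.inv(Pr),cloud("wrist",d,st).reshape(-1,3))
m=(abs(Q[:,1])<.016)&(Q[:,2]>.01)&(Q[:,2]<.12)&(Q[:,0]<.06)
for a in range(-68,60,6):
    k=m&(Q[:,0]>a/1e3)&(Q[:,0]<(a+6)/1e3)
    if k.sum()>5: print(a+3,np.percentile(Q[k][:,2]*1e3,[10,50,90]).round(1),k.sum())
E
python3 pp.py pics/w17.png
```

```text
frame pos [0.0194 0.0006 0.0365]
pos [0.5518 0.2176 0.0365] yaw 1.7032 rot [3.1163e+00 3.0000e-03 1.7032e+00] F [ 0.17 -0.76 -0.49] w 0.044 t 22.92
[-0.06  1.26  3.75] 0.03
-65 [19.6 20.4 21.2] 717
-59 [19.8 21.1 24.9] 715
-53 [24.  25.2 37.7] 742
-47 [38.  39.6 41.3] 804
-41 [41.4 42.9 44.5] 830
-35 [44.7 46.3 47.9] 885
-29 [48.2 50.  52.1] 893
-23 [52.2 53.8 55.3] 921
-17 [55.3 56.9 58.4] 943
-11 [58.6 60.2 62. ] 972
-5 [62.  64.1 65.8] 1020
1 [65.6 67.1 68.3] 986
7 [68.5 70.1 71.7] 1062
13 [71.9 73.4 75. ] 1049
19 [75.1 76.8 78.3] 1110
25 [78.3 79.4 80.5] 658
31 [72.6 74.2 75.8] 68
55 [23.8 24.6 25.3] 51
```

step_arm:
  targets:
    - {"slide": [0, -0.1, 0.2], "twist": 0, "claw": 3.8}
    - {"slide": [0, 0.15, 0.3], "twist": 0, "claw": 3.8}
    - {"slide": [0, 0.22, 0.33], "twist": 0, "claw": 3.8}
    - {"slide": [0, 0.22, 0.33], "twist": 0, "claw": 3.8}
    - {"slide": [0, 0.2, 0.35], "twist": 0, "claw": 3.8}
    - {"slide": [0, 0.18, 0.35], "twist": 0, "claw": 3.8}
    - {"slide": [0, 0.16, 0.3], "twist": 0, "claw": 3.8}
    - {"slide": [0, 0, 0], "twist": 0, "claw": 3.8}
    - {"slide": [0, 0, 0], "twist": 0, "claw": 3.8}
    - {"slide": [0, 0, 0], "twist": 0, "claw": 3.8}

```text
time_s: 23.75
ee_pos: [0.564, 0.2191, 0.0128]
eef_rot: [3.116, 0.003, 1.703]
contact_force: [0.4, 0.4, 0.9]
grip_width: 0.0438
```

```bash
python3 pp.py pics/w18.png
```

```text
frame pos [0.0317 0.0005 0.0129]
pos [0.564  0.2191 0.0129] yaw 1.7031 rot [3.1163e+00 3.0000e-03 1.7031e+00] F [-0.21  0.96  1.42] w 0.044 t 23.8
[-0.05  0.03  1.39] 0.01
-65 [19.6 20.4 21.3] 906
-59 [19.8 21.1 24.9] 883
-53 [19.9 23.5 25. ] 954
-47 [37.  38.3 39.4] 907
-41 [38.5 39.5 40.5] 1077
-35 [39.7 40.6 41.5] 1027
-29 [40.8 41.8 42.7] 1033
-23 [42.  43.  44.3] 1070
-17 [43.6 44.8 45.8] 1042
-11 [44.5 45.6 46.6] 1020
-5 [45.5 46.5 47.7] 1027
1 [46.7 47.8 49. ] 1026
7 [48.1 49.3 50.3] 997
13 [49.  49.9 50.8] 943
19 [49.9 50.8 51.7] 976
25 [51.  51.9 53. ] 960
31 [52.2 53.1 54. ] 958
37 [53.3 54.2 55. ] 850
55 [23.7 24.4 25.3] 59
```

View pics/w18.png

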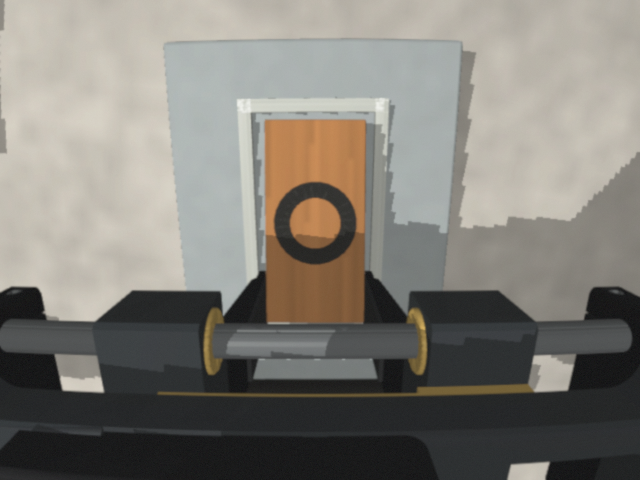

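step_arm:
  targets:
    - {"slide": [0, 0.05, 0.2], "twist": 0, "claw": 3.8}
    - {"slide": [0, 0.08, 0.25], "twist": 0, "claw": 3.8}
    - {"slide": [0, 0.05, 0.25], "twist": 0, "claw": 3.8}
    - {"slide": [0, 0.05, 0.25], "twist": 0, "claw": 3.8}
    - {"slide": [0, 0.03, 0.15], "twist": 0, "claw": 3.8}
    - {"slide": [0, 0, 0], "twist": 0, "claw": 3.8}
    - {"slide": [0, 0, 0], "twist": 0, "claw": 3.8}
    - {"slide": [0, 0, 0], "twist": 0, "claw": 3.8}
    - {"slide": [0, 0, 0], "twist": 0, "claw": 3.8}
    - {"slide": [0, 0, 0], "twist": 0, "claw": 3.8}

```text
time_s: 24.63
ee_pos: [0.5675, 0.2196, 0.0013]
eef_rot: [3.115, 0.003, 1.703]
contact_force: [0.1, 0.1, 1.1]
grip_width: 0.0438
```

```bash
python3 pp.py pics/w19.png
```

```text
frame pos [0.0352 0.0004 0.0013]
pos [0.5674 0.2196 0.0013] yaw 1.7031 rot [3.1151e+00 2.9000e-03 1.7031e+00] F [0.6  0.2  0.83] w 0.0438 t 24.68
[-0.04 -0.32  0.23] 0.02
-65 [19.6 20.5 21.4] 1048
-59 [19.9 21.4 25. ] 1009
-53 [20.  23.8 25.1] 1098
-47 [19.9 21.7 38.9] 981
-41 [37.8 38.6 39.6] 1197
-35 [38.1 38.9 39.7] 1177
-29 [38.2 39.1 39.9] 1167
-23 [38.5 39.4 40.1] 1158
-17 [39.  40.  41.1] 1113
-11 [39.5 40.5 41.3] 1067
-5 [39.5 40.4 41.4] 1067
1 [ 39.8  40.9 119.4] 1335
7 [40.1 41.1 42.1] 1035
13 [40.5 41.5 42.3] 967
19 [40.3 41.1 41.9] 927
25 [40.5 41.3 42.1] 921
31 [40.8 41.5 42.3] 905
37 [41.  41.8 42.5] 880
43 [41.2 42.  42.7] 499
55 [23.7 24.5 25.3] 64
```

step_arm:
  targets:
    - {"slide": [0, 0, 0.12], "twist": 0, "claw": 3.8}
    - {"slide": [0, 0, 0.12], "twist": 0, "claw": 3.8}
    - {"slide": [0, 0, 0], "twist": 0, "claw": 3.8}
    - {"slide": [0, 0, 0], "twist": 0, "claw": 4.5}
    - {"slide": [0, 0, -0.05], "twist": 0, "claw": 4.7}
    - {"slide": [0, 0, 0], "twist": 0, "claw": 5.0}
    - {"slide": [0, 0, 0], "twist": 0, "claw": 5.4}
    - {"slide": [0, 0, 0], "twist": 0, "claw": 5.8}
    - {"slide": [0, 0, 0], "twist": 0, "claw": 6.2}
    - {"slide": [0, 0, 0], "twist": 0, "claw": 6.2}

```text
time_s: 25.52
ee_pos: [0.5673, 0.2196, -0.0009]
eef_rot: [3.115, 0.003, 1.703]
contact_force: [0.1, -0.4, -0.7]
grip_width: 0.0612
```

```bash
python3 pp.py pics/w20.png
```

```text
frame pos [ 0.0351  0.0004 -0.0009]
pos [ 0.5673  0.2196 -0.0009] yaw 1.7032 rot [3.1152e+00 2.9000e-03 1.7032e+00] F [0.43 0.04 0.53] w 0.0618 t 25.57
[-0.04 -0.31  0.01] 0.02
-65 [19.6 20.4 21.3] 1089
-59 [19.8 22.4 24.9] 1019
-53 [20.  23.9 25.1] 1131
-47 [19.8 20.8 38.8] 974
-41 [37.6 38.5 39.3] 1196
-35 [37.7 38.4 39.3] 1272
-29 [37.6 38.4 39.3] 1171
-23 [37.6 38.4 39.2] 1125
-17 [37.8 38.8 39.8] 1153
-11 [38.1 39.2 40. ] 1080
-5 [37.8 38.8 39.8] 1060
1 [ 38.2 116.9 119.6] 2263
7 [38.  39.  40.1] 1053
13 [38.2 39.1 40. ] 950
19 [37.7 38.5 39.4] 917
25 [37.7 38.5 39.2] 908
31 [37.8 38.5 39.2] 885
37 [37.8 38.4 39.3] 835
43 [37.7 38.5 39.2] 560
49 [24.4 24.8 25.5] 45
55 [23.4 23.9 24.2] 19
```

View pics/w20.png

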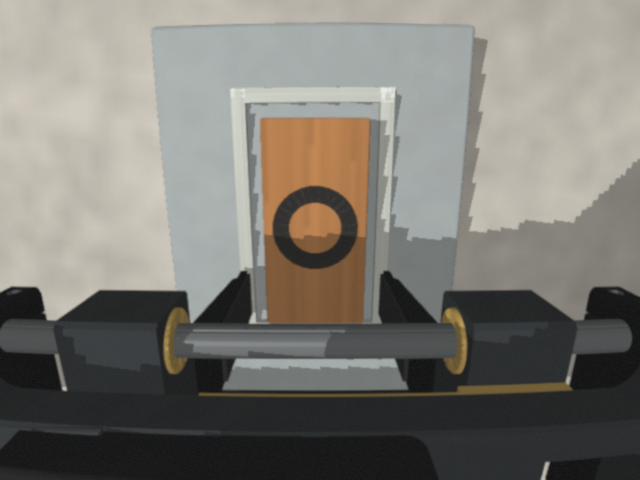

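Flat at 38.5 mm throughout. The block is at (262–370, 118–323), inside the frame and clear of both fingers. Retreating straight up.

step_arm:
  targets:
    - {"slide": [0, 0, -0.4], "twist": 0, "claw": 6.2}
    - {"slide": [0, 0, -0.8], "twist": 0, "claw": 6.2}
    - {"slide": [0, 0, -1.2], "twist": 0, "claw": 6.2}
    - {"slide": [0, 0, -2.0], "twist": 0, "claw": 6.2}
    - {"slide": [0, -0.3, -2.5], "twist": 0, "claw": 6.2}
    - {"slide": [0, -0.5, -2.5], "twist": 0, "claw": 6.2}
    - {"slide": [0, -0.5, -2.5], "twist": 0, "claw": 6.2}
    - {"slide": [0, -0.5, -2.0], "twist": 0, "claw": 6.2}
    - {"slide": [0, 0, -1.0], "twist": 0, "claw": 6.2}
    - {"slide": [0, 0, 0], "twist": 0, "claw": 6.2}

```text
time_s: 26.4
ee_pos: [0.5441, 0.2169, 0.1629]
eef_rot: [3.112, 0.002, 1.703]
contact_force: [-0.4, -0.1, 0.1]
grip_width: 0.062
```

```bash
python3 pp.py pics/w21.png | head -2
python3 - <<'E'
from blk import *
p,d=grab_frame("scene"); cv2.imwrite("pics/s21.png",p); 
P=app(np.linalg.inv(C),cloud("scene",d).reshape(-1,3))
for lo,hi in ((-.03,.05),(-.16,-.11)):
    m=(abs(P[:,0])<.025)&(P[:,1]>lo)&(P[:,1]<hi)&(P[:,2]>.066)&(P[:,2]<.08); print("rib",np.median(P[m][:,1]))
E
```

```text
frame pos [0.0116 0.0009 0.162 ]
pos [0.544  0.2169 0.162 ] yaw 1.7032 rot [3.1123e+00 2.4000e-03 1.7032e+00] F [ 0.7  -0.11  0.8 ] w 0.0619 t 26.45
rib 0.021683594342154555
rib -0.12900640959430626
```

View pics/w21.png

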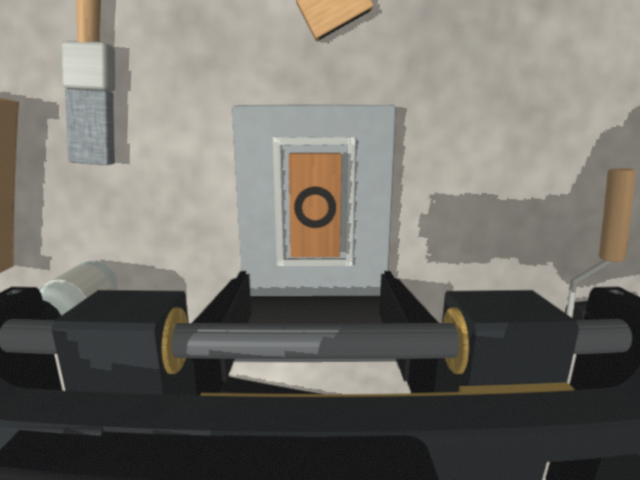

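View pics/s21.png

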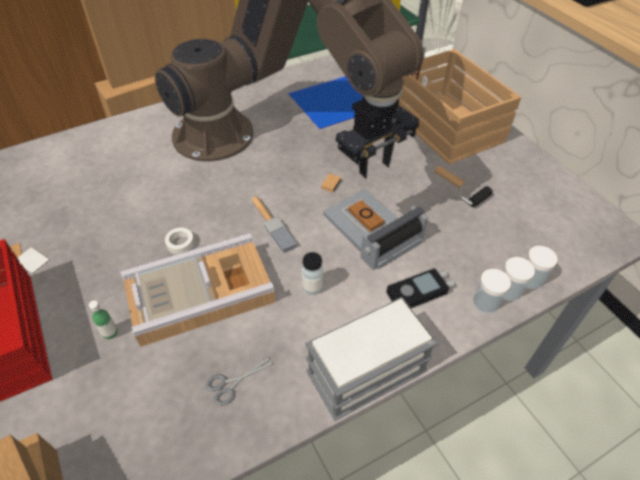

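The ring block lies flat inside the frame ((288–342, 152–258) within the frame's inner edge). The bar block is flat under the covers, and everything else stands where it did. Handing in.

```bash
python3 -c "
from workcell import manip
print(manip.hand_in())"
```

```text
the job is handed in; nothing more can be done
None
```

The ring block is lying flat, pattern up, inside the press frame, and I handed the job in at about 26.5 s of the 56 s allowed. I slid the upper cover past its neighbour to its stop, pressed the block's near end, gripped the raised end, and laid it on the bed. On the bed I lowered the far end along an arc before letting go.

**Last checks**
- **Block:** its top measured 38.4–39.2 mm from end to end, against an expected 38–39 mm. It was clear of all four frame bars, and the gripper was about 16 cm above it.
- **Cover:** its rib sat at case y of about +22 mm, which matches fully open, and the arm met a 24 N resistance there.
- **Surroundings:** the bar block was still in its pocket under the covers, and nothing else looked moved in the final picture.

**What did not go as expected**
- **Fingertips:** they turned out to sit about 28 mm short of the reported TCP. My first two cover pushes passed over the rib without touching it, until I corrected for this.
- **Covers:** both seemed to start about 8 mm open, so I judged "fully open" by the rib position and the stop force.
- **First press:** it pushed the block against the far wall and it fell back to about 4°. I pressed again while drawing it towards the robot, and it then stayed at 30°. That first press read about 6 N, more than the light touch described.
- **Tool tilt:** the tool drifted to about 2° off vertical during the run, with no visible effect on the result.

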